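# Change over the pans on the bench hot plate

### The job

Change over the batch on the bench hot plate: slide the lidded finished pan sideways off the red heated ring onto whichever white resting ring is free, slide the empty pan onto the heated ring, and stand all the waiting brass valve bodies upright in it, holding them lightly so they are not marked. Then move the lid from the finished pan onto the newly filled one, properly seated, and only then turn the thermostat to its red mark. Slide the pans flat on the plate, never lifting them, centre each on its ring, leave the finished parts in their pan, and leave everything else on the bench where it is.

Things in the scene. Friction and masses are not known exactly. Their poses are not given: they have to be found in the camera images.
- hot_plate: bench hot plate, fixed, 300 mm (own x) by 692 mm (own y), flat top 50 mm above the bench; origin: on the bench surface under the centre of the heated ring; the control panel is its end at own -y. The top is one smooth level surface from own y = -420 to +272 mm, x = -150 to +150 mm
- heated_ring (a point): centre of the heated place: double red ring (outer 172 mm across) in the middle of the plate's top, at the height of the top
- rest_ring_a: one of two unheated resting places: white ring 168 mm across, flat on the plate's top, 185 mm to one side of the heated ring along the plate's own y; origin: its centre. The empty pan may stand on either one at the start; the other is free
- rest_ring_b: the other resting place, 185 mm to the other side of the heated ring; same look; origin: its centre
- finished_pan: pan with the finished batch (two valve bodies), lidded, on the heated ring at the start, handle roughly towards the robot: 16 cm steel saucepan, radius 78 mm outside, 75 inside, 75 mm high, floor 4 mm thick, 0.65 kg; origin: centre of its underside; black handle 18 mm wide, 14 mm high, straight out along own -x from 78 to 200 mm off the axis, its middle 60 mm above the underside
- empty_pan: empty open pan, on a resting ring at the start, handle roughly towards the robot: 16 cm steel saucepan, radius 78 mm outside, 75 inside, 75 mm high, floor 4 mm thick, 0.65 kg; origin: centre of its underside; black handle 18 mm wide, 14 mm high, straight out along own -x from 78 to 200 mm off the axis, its middle 60 mm above the underside
- lid: round steel lid, 0.25 kg, fits either pan: plate 164 mm across, 6 mm thick, over a 140 mm disc, 6 mm deep, that drops into the mouth; origin: centre of that disc's underside, 69 mm above the pan's underside when seated. Black knob on the axis, 32 mm across, 20 mm high, its middle 34 mm above the origin. Starts on the finished pan
- thermostat (a joint): thermostat knob angle, rad: 0 = low, pointer (white line on the bar) towards the robot; grows clockwise seen from above; stop at 2.2; the big red mark on the panel is at 1.2. Turns with slight friction (0.04 N m) and stays where it is left
- thermostat_grip (a point): on the knob's axis at the height to grip, 37 mm above the plate's top; the grip is an upright bar 14 mm thick, 40 mm long, 32 mm high (its top 7 mm above this point) that lies along the plate's own x at angle 0
- valve_1: brass valve body, standing on a paper-covered sheet (3 mm thick) left of the hot plate; 2 to 4 of the four are present. Flange 44 mm across, 12 mm thick at the bottom, plain barrel 28 mm across above it, 60 mm high over all, 0.3 kg; origin: centre of its underside, z along the barrel. Soft machined finish: more than 40 N on each finger (80 N in all) marks it
- valve_2: brass valve body, standing on a paper-covered sheet (3 mm thick) left of the hot plate; 2 to 4 of the four are present. Flange 44 mm across, 12 mm thick at the bottom, plain barrel 28 mm across above it, 60 mm high over all, 0.3 kg; origin: centre of its underside, z along the barrel. Soft machined finish: more than 40 N on each finger (80 N in all) marks it
- valve_3: brass valve body, standing on a paper-covered sheet (3 mm thick) left of the hot plate; 2 to 4 of the four are present. Flange 44 mm across, 12 mm thick at the bottom, plain barrel 28 mm across above it, 60 mm high over all, 0.3 kg; origin: centre of its underside, z along the barrel. Soft machined finish: more than 40 N on each finger (80 N in all) marks it
- valve_4: brass valve body, standing on a paper-covered sheet (3 mm thick) left of the hot plate; 2 to 4 of the four are present. Flange 44 mm across, 12 mm thick at the bottom, plain barrel 28 mm across above it, 60 mm high over all, 0.3 kg; origin: centre of its underside, z along the barrel. Soft machined finish: more than 40 N on each finger (80 N in all) marks it
- done_1: a finished brass valve body inside the finished pan, under the lid; the same shape as the waiting ones; origin: centre of its underside. It stays where it is
- done_2: a finished brass valve body inside the finished pan, under the lid; the same shape as the waiting ones; origin: centre of its underside. It stays where it is
- spray_bottle: bystander, to be left alone: white spray bottle, 52 mm across, 170 mm high; origin: centre of its underside
- paste_tin: bystander, to be left alone: green tin, 70 mm across, 50 mm high; origin: centre of its underside
- caliper: bystander, to be left alone: digital caliper lying flat, 210 mm long (own y), 13 mm high; origin: centre of its underside
- screwdriver: bystander, to be left alone: blue-handled screwdriver lying down, 200 mm long (own x), 26 mm high; origin: centre of its underside
- gauge_case: bystander, to be left alone: closed wooden gauge case, 80 x 120 x 30 mm; origin: centre of its underside
Not all that is in view belongs to the job. What is shaped like the lid but brown is not meant.

How it is judged:
On the way, in this order (a step that is already met when the one before it is completed fails the run):
1. the finished pan stands on a resting ring, off the heat ((horizontal distance between finished_pan and rest_ring_a below 0.015 m or horizontal distance between finished_pan and rest_ring_b below 0.015 m)), for 0.2 s.
2. the other pan is centred on the heated ring with all the valve bodies standing in it (horizontal distance between empty_pan and heated_ring below 0.015 m and horizontal distance between each of valve_1, valve_2, valve_3, valve_4 and empty_pan below 0.058 m and z of valve_1 in the frame of empty_pan between -0.002 and 0.013 m and angle between each of valve_1, valve_2, valve_3, valve_4's own z axis and vertical below 0.15 rad and linear speed of each of valve_1, valve_2, valve_3, valve_4 below 0.02 m/s and z of valve_2 in the frame of empty_pan between -0.002 and 0.013 m and z of valve_3 in the frame of empty_pan between -0.002 and 0.013 m and z of valve_4 in the frame of empty_pan between -0.002 and 0.013 m), for 0.2 s.
3. the lid is seated on the filled pan (horizontal distance between lid and empty_pan below 0.009 m and z of lid in the frame of empty_pan between 0.064 and 0.074 m and angle between lid's own z axis and vertical below 0.06 rad), for 0.2 s.
4. the thermostat is at its red mark (value of joint thermostat between 1.05 and 1.35 rad), for 0.2 s.
At the end, for the whole second after the job is handed in: Finished pan within 15 mm of a resting ring's centre with its parts still in it, other pan within 15 mm of the heated ring's, all waiting valve bodies upright (0.15 rad) on its floor, lid seated level on it within 9 mm, thermostat 1.2 +- 0.15 rad, all at rest (all of step 2 and all of step 3 and all of step 4 and (horizontal distance between finished_pan and rest_ring_a below 0.015 m or horizontal distance between finished_pan and rest_ring_b below 0.015 m) and horizontal distance between each of done_1, done_2 and finished_pan below 0.058 m and z of done_1 in the frame of finished_pan between -0.002 and 0.055 m and z of done_2 in the frame of finished_pan between -0.002 and 0.055 m and linear speed of each of finished_pan, empty_pan, lid below 0.02 m/s); the robot touches nothing.
It fails at once if a pan is lifted or tipped: its underside more than 8 mm off the plate (z of any of finished_pan, empty_pan in the frame of hot_plate above 0.058 m).
It fails at once if a valve body is squeezed hard enough to mark it (more than 40 N a finger, 80 N in all) (contact force between the fingers and valve_1 above 80 N or contact force between the fingers and valve_2 above 80 N or contact force between the fingers and valve_3 above 80 N or contact force between the fingers and valve_4 above 80 N or contact force between the fingers and done_1 above 80 N or contact force between the fingers and done_2 above 80 N).
It fails at once if a bystander is pushed more than 30 mm (distance of any of spray_bottle, paste_tin, caliper, screwdriver, gauge_case from where it was at the start of the episode above 0.03 m).
Of valve_1, valve_2, valve_3, valve_4 only 2 to 4 are there at a start; the rules pass over those that are not, and their reading is None.
At some moment in a run one of valve_1, valve_2, valve_3, valve_4, empty_pan may be knocked a few centimetres aside while the robot is not near it.
It also fails if it takes over 210 s, if anything falls off the work surface, if the arm or the gripper's body presses on something with over 40 N, if the wrist force passes 120 N, or if a joint passes its speed limit or range.

### The arm

A 7-joint arm with a two-finger parallel gripper is mounted at the origin on the work surface. World frame = base frame: x ahead of the robot, y to its left, z up, the work surface at z = 0. Lengths are in m, angles in rad, forces in N, time in s.
With the tool pointing down it reaches from about 0.425 to 0.8 m from the base axis. Payload 8.3 kg.
Tool frame: the origin (TCP) lies midway between the tips of the shut fingers; the grasp point (between the pads) lies 19 mm behind it (r.grip_depth is the distance from the TCP to the grasp point, in m); x points along the fingers, y is the direction in which the jaws open and shut, and the axes are right-handed (so a half turn about x gives the same grasp; the last joint's range is limited). The gripper opens to 85 mm and grips with 20 to 120 N. Pads are 22 mm wide; open, the fingers measure 114 mm over their backs; the gripper's body (76 mm by 85 mm) begins 54 mm behind the grasp point. The pads swing forward as they close: fully open they stand 13 mm farther back than shut.
Start: joints at [-0.063, 0.383, 0.016, 1.37, -0.006, 1.388, -0.046], TCP at [0.625, 0, 0.231] pointing down, gripper open.
Joint ranges: [-2.95, 2.95], [-0.25, 2.06], [-1.52, 1.56], [0.18, 2.33], [-1.44, 4.58], [0.02, 2.06], [-3.01, 3.01]. Speed limits (rad/s): [2.39, 2.39, 3.01, 3.01, 3.14, 3.14, 3.14].

### API

Orientations are given as a unit quaternion [x, y, z, w].
In Python, from cell import r, cams gives the robot as it stands.
- The arm moves only by the shell command python3 -m inch 'ROWS' [OPENING] [FORCE]. ROWS is JSON, a list of rows, each an object with "translation": the shift along the tool's x, y, z in cm, a list of three; "twist": the turn about the tool's x in rad. A call has 1 to 8 rows; each row shifts and turns the commanded pose from where the row before left it, along the tool's axes as they then stand; what a row does not reach is not made up. A row lasts 1/12 s, in which the tool goes at most 41.7 mm and 7.16 degrees, less where a joint would pass 70% of its speed; a pose out of reach is approached as far as the arm can. A call with a gripper value outside its range is refused whole. OPENING is the opening, from 0 (shut) to 1 (fully open), set as the call begins (- or left out, the last holds). The fingers move at their own pace and stop on an object; FORCE is the grip in N (left out, the last holds). Time passes only in rows, so rows that do not move let the fingers close. It gives the time, the measured TCP pose, the force and the opening at its end, in the units of the state.
- r.state(): the state, without advancing time (a new reading comes with each control period).
- cams.snapshot(name): name is "scene" or "side" or "wrist"; returns (picture, depth): 400x640x3 uint8, red, green, blue; 400x640 float32, m along the optical axis (not along the pixel's ray), 0 where there is no reading.
- cams.camera_model(name): a dict with "fx", "fy", "cx", "cy" (pixels), "view" (4x4, takes a point from world to camera coordinates). Camera axes: x right, y up, looking along -z (the intrinsics and any distortion apply to the point x, -y, -z); pixel columns grow to the right and rows downward; lengths in m; the calibration is good to about 2 mm. A picture is of the moment at which its call begins: read the wrist's pose just before it. camera_model takes no time and is no camera call; for the wrist camera it gives the pose at the moment of the call.
- r.job_done(): hands the job in, once; it reports no verdict.
The state is a dict: "time": time; "joint_positions": joint angles; "qd": joint speeds; "joint_efforts": joint torques, N m; "tool_pos": TCP position; "eef_rot": TCP orientation; "wrist_force": force on the tool from outside, world axes, zero at the start; "moment": the same for the moment, N m; "gripper_width": finger opening in m.
Only numpy, scipy, OpenCV 4.12 (cv2) and the standard library are available. Lean on these libraries where they do the work, as an engineer would, in place of code of your own. Each camera call takes 0.05 s, during which the arm holds its last target.

## Working session

There is one attempt and no reset: what is moved stays moved. The work goes in short steps, Python scripts to look and compute and a shell command to move; the robot and the scene stay as the last step left them, time stands still between calls to the robot, and variables do not carry over. Pictures are saved under pics/ and viewed, and the job is handed in when it is done.

```bash
ls; mkdir -p pics
cat > h.py <<'E'
import numpy as np, cv2
from cell import r, cams
def snap(n,f):
    m=cams.camera_model(n); p,d=cams.snapshot(n)
    cv2.imwrite('pics/'+f+'.png',p[:,:,::-1]); np.savez('pics/'+f+'.npz',p=p,d=d,view=m['view'],k=[m['fx'],m['fy'],m['cx'],m['cy']])
    return p,d,m
def ld(f):
    z=np.load('pics/'+f+'.npz'); return z['p'],z['d'],z['view'],z['k']
def px(f,u,v,z=None):
    "pixel -> world by depth, or on plane z"
    p,d,V,k=ld(f); T=np.linalg.inv(V)
    ray=np.array([(u-k[2])/k[0],-(v-k[3])/k[1],-1.])
    if z is None: return (T@np.r_[ray*d[int(round(v)),int(round(u))],1])[:3]
    w=T[:3,:3]@ray; o=T[:3,3]; return o+w*(z-o[2])/w[2]
def cloud(f):
    p,d,V,k=ld(f); T=np.linalg.inv(V); v,u=np.mgrid[:d.shape[0],:d.shape[1]]
    P=np.stack([(u-k[2])/k[0]*d,-(v-k[3])/k[1]*d,-d,np.ones_like(d)],-1)@T.T
    P=P[...,:3]; P[d==0]=np.nan; return P
def proj(f,X):
    p,d,V,k=ld(f); c=V@np.r_[X,1]; return k[2]+k[0]*c[0]/-c[2], k[3]-k[1]*c[1]/-c[2]
def crop(f,u0,v0,u1,v1,s,o):
    p=ld(f)[0][v0:v1,u0:u1,::-1]; cv2.imwrite('pics/'+o+'.png',cv2.resize(p,None,fx=s,fy=s,interpolation=cv2.INTER_CUBIC))
def circ(P):
    A=np.c_[2*P[:,:2],np.ones(len(P))]; s=np.linalg.lstsq(A,(P[:,:2]**2).sum(1),rcond=None)[0]
    return s[:2],np.sqrt(s[2]+s[0]**2+s[1]**2)
def st():
    s=r.state(); 
    from scipy.spatial.transform import Rotation as R
    M=R.from_quat(s['eef_rot']).as_matrix()
    print('t',round(s['time'],2),'p',np.round(s['tool_pos'],4),'F',np.round(s['wrist_force'],1),'w',round(s['gripper_width'],4)); print(np.round(M,3)); print('q',np.round(s['joint_positions'],2))
    return s,M
E
python3 - <<'E'
from h import *
st()
for n in ['scene','side','wrist']: snap(n,n+'0')
E
```

```text
pics
t 0.0 p [0.6245 0.     0.2302] F [-0.7 -0.5 -0.1] w 0.0851
[[-0.002  1.     0.   ]
 [-0.     0.    -1.   ]
 [-1.    -0.002  0.   ]]
q [-0.06  0.38  0.02  1.37 -0.01  1.39 -0.05]
```

View pics/scene0.png

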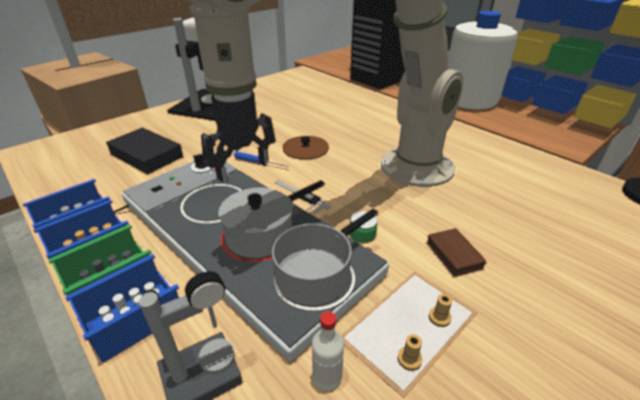

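View pics/side0.png

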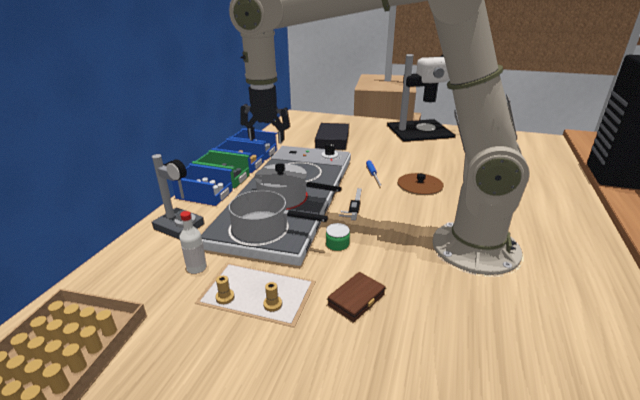

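View pics/wrist0.png

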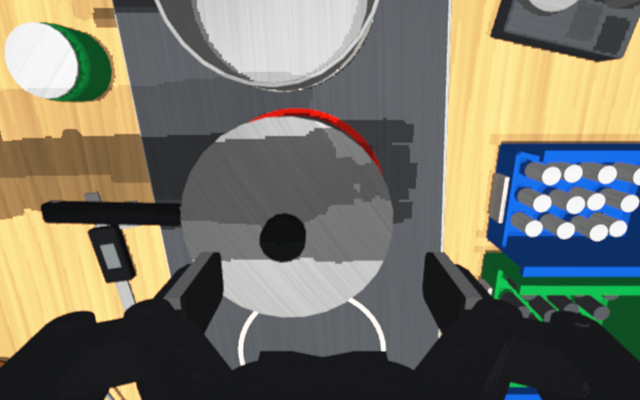

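The pictures show the lidded pan at scene (255,220) on the red ring. The empty pan is at (312,265), the free white ring at (213,203) next to the panel, and two valves on the sheet at (411,352) and (441,310). The brown lid at (305,147) is a decoy. Next I'll measure positions.

```bash
python3 - <<'E'
from h import *
for f in ['scene0','side0','wrist0']:
    P=cloud(f); z=P[...,2]; rgb=ld(f)[0].astype(int)
    ok=np.isfinite(z)
    reg=(P[...,0]>0.3)&(P[...,0]<0.95)&(P[...,1]>-0.6)&(P[...,1]<0.7)&ok
    # plate top
    m=reg&(abs(z-0.05)<0.006)
    print(f,'plate n',m.sum(), np.median(z[m]))
    q=P[m][:,:2]; 
    if m.sum()>500:
        rect=cv2.minAreaRect(q[:, :2].astype(np.float32)*1000); print('rect',rect)
    # rim of pans z .125
    h=reg&(abs(z-0.131)<0.005); print('lidplate',h.sum()); 
    c=(h).astype(np.uint8); n,l,s,ce=cv2.connectedComponentsWithStats(c)
    for i in range(1,n):
        if s[i,4]>150: q=P[l==i]; print('  ',ce[i],s[i],q.min(0).round(3),q.max(0).round(3), cv2.minEnclosingCircle((q[:,:2]*1000).astype(np.float32)))
    red=reg&(rgb[...,0]>150)&(rgb[...,1]<60)&(abs(z-.05)<.006); print('red',red.sum())
E
python3 - <<'E'
from h import *
crop('wrist0',0,0,640,400,1.25,'w_big'); crop('side0',130,110,390,310,3,'s_big')
E
```

```text
scene0 plate n 17470 0.051408096862922525
rect ((681.6412353515625, -68.3585205078125), (567.0377197265625, 1022.2449951171875), 15.312247276306152)
lidplate 2821
   [255.6058276  210.52488871] [ 219  187   74   46 2471] [ 0.513 -0.105  0.126] [0.678 0.062 0.136] ((594.9993286132812, -21.542112350463867), 83.72632598876953)
red 6
side0 plate n 8073 0.04901631099554016
rect ((643.6002197265625, 44.79095458984375), (589.7228393554688, 1286.3175048828125), 6.178741931915283)
lidplate 866
   [280.65621079 176.11668758] [254 164  53  24 797] [ 0.514 -0.099  0.126] [0.674 0.063 0.136] ((593.5181884765625, -18.538196563720703), 82.50074768066406)
red 3
wrist0 plate n 69185 0.050368005062895516
rect ((645.1507568359375, -37.13056945800781), (609.1898193359375, 383.8301086425781), 0.3107313811779022)
lidplate 30757
   [288.6277689  214.09039898] [  181   117   212   200 30653] [ 0.515 -0.104  0.126] [0.679 0.059 0.134] ((596.7385864257812, -22.188772201538086), 82.18180847167969)
red 401
```

View pics/s_big.png

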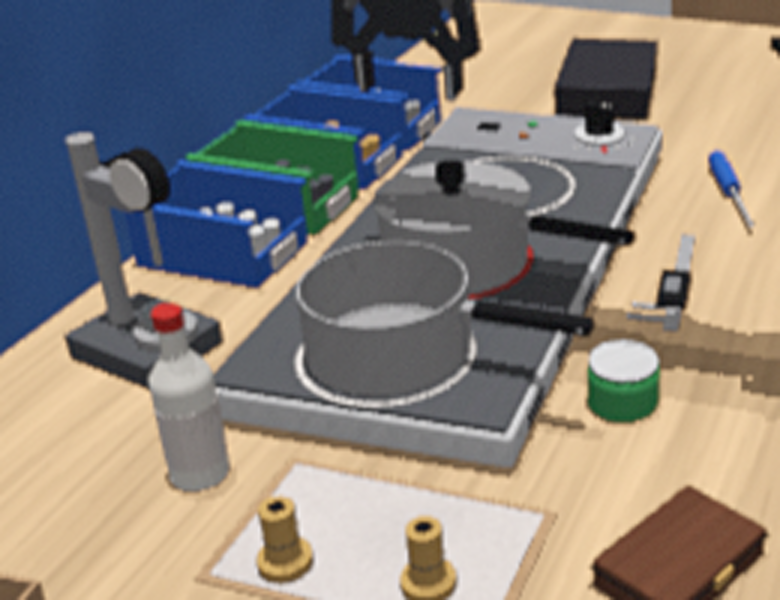

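Run:
```python
from h import *
from scipy.optimize import least_squares
def fitc(q,R):
    f=lambda c:np.hypot(q[:,0]-c[0],q[:,1]-c[1])-R
    s=least_squares(f,q.mean(0)+[0.0,0.0],loss='soft_l1',f_scale=.002); return s.x.round(4),np.abs(s.fun).mean().round(4),len(q)
for f in ['scene0','side0','wrist0']:
    P=cloud(f); z=P[...,2]; rgb=ld(f)[0].astype(int); ok=np.isfinite(z)&(abs(z-.05)<.006)
    m=(ok&(P[...,0]>.4)&(P[...,0]<.8)&(P[...,1]>-.5)&(P[...,1]<.35)).astype(np.uint8)
    n,l,s,ce=cv2.connectedComponentsWithStats(m); i=1+np.argmax(s[1:,4])
    q=P[l==i][:,:2]*1000; print(f,cv2.minAreaRect(q.astype(np.float32)),len(q))
    w=ok&(rgb.min(-1)>190)
    for lo,hi in [(-.32,-.1),(.05,.3)]:
        ww=w&(P[...,1]>lo)&(P[...,1]<hi)&(abs(P[...,0]-.6)<.11)
        if ww.sum()>20: print('white',lo,fitc(P[ww][:,:2],.082), P[ww].min(0).round(3),P[ww].max(0).round(3))
    rd=ok&(rgb[...,0]-rgb[...,1]>90)&(rgb[...,0]-rgb[...,2]>90)&(abs(P[...,1])<.15)
    if rd.sum()>20: print('red',fitc(P[rd][:,:2],.084),circ(P[rd][:,:2]))
    # valves
    b=np.isfinite(z)&(z>.055)&(z<.075)&(P[...,1]>.25)&(P[...,0]>.2)&(P[...,0]<.8)&(P[...,1]<.6)&(rgb[...,0]-rgb[...,2]>40)
    n,l,s,ce=cv2.connectedComponentsWithStats(b.astype(np.uint8))
    for i in range(1,n):
        if s[i,4]>12: print('valve',ce[i].round(),s[i,4],P[l==i].mean(0).round(4),np.ptp(P[l==i],axis=0).round(3))
    # empty pan rim
    e=np.isfinite(z)&(abs(z-.125)<.004)&(P[...,1]>.08)&(P[...,1]<.3)&(P[...,0]>.5)&(P[...,0]<.75)
    if e.sum()>20: print('rim',fitc(P[e][:,:2],.0765),P[e].min(0),P[e].max(0))
    # handles z~.117 top
    for nm,lo,hi in [('hF',-.15,.07),('hE',.07,.3)]:
        h=np.isfinite(z)&(abs(z-.117)<.004)&(P[...,0]<.51)&(P[...,0]>.35)&(P[...,1]>lo)&(P[...,1]<hi)&(rgb.max(-1)<70)
        if h.sum()>15:
            pts=P[h][:,:2]; L=cv2.fitLine((pts*1000).astype(np.float32),cv2.DIST_HUBER,0,.01,.01).ravel(); print(nm,h.sum(),L.round(3),pts.min(0).round(3),pts.max(0).round(3))
    # bystanders
```

```text
scene0 ((604.4874267578125, -93.11239624023438), (296.21539306640625, 687.1443481445312), 3.8455355167388916) 13355
white 0.05 (array([0.5873, 0.1623]), np.float64(0.001), 128) [0.523 0.181 0.049] [0.668 0.246 0.055]
valve [445. 300.] 158 [0.4492 0.3841 0.0631] [0.029 0.026 0.01 ]
valve [414. 342.] 195 [0.5663 0.3986 0.0631] [0.028 0.027 0.012]
rim (array([0.5874, 0.1584]), np.float64(0.001), 535) [0.50904547 0.08011699 0.12100328] [0.66510083 0.23591003 0.12855637]
hF 154 [ 1.00000e+00 -2.20000e-02  4.58622e+02 -1.16860e+01] [ 0.404 -0.022] [ 0.507 -0.007]
hE 222 [1.00000e+00 2.90000e-02 4.49596e+02 1.57628e+02] [0.396 0.148] [0.499 0.164]
side0 ((586.4752197265625, 164.36019897460938), (290.7471008300781, 177.71861267089844), 2.54782772064209) 2007
white 0.05 (array([0.5876, 0.1625]), np.float64(0.0026), 70) [0.507 0.122 0.044] [0.669 0.255 0.053]
valve [222. 280.] 91 [0.5609 0.4022 0.061 ] [0.028 0.029 0.01 ]
valve [271. 287.] 94 [0.4448 0.3877 0.0611] [0.028 0.028 0.009]
rim (array([0.5861, 0.1603]), np.float64(0.0013), 164) [0.50786079 0.08185621 0.12102243] [0.66543547 0.239048
[... 166 characters left out ...]
7 0.146] [0.494 0.167]
wrist0 ((600.3801879882812, -36.670196533203125), (294.26287841796875, 399.5696716308594), 3.6520655155181885) 50665
white -0.32 (array([ 0.6124, -0.207 ]), np.float64(0.0013), 551) [ 0.528 -0.221  0.049] [ 0.696 -0.134  0.053]
white 0.05 (array([0.5859, 0.1994]), np.float64(0.0129), 10012) [0.518 0.081 0.049] [0.667 0.153 0.056]
red (array([ 0.5987, -0.0219]), np.float64(0.0014), 845) (array([ 0.59889487, -0.02148654]), np.float64(0.08357709347225846))
rim (array([0.5876, 0.1579]), np.float64(0.0008), 1420) [0.51394025 0.08020827 0.12100635] [0.66093367 0.13447968 0.1275057 ]
hF 2704 [ 1.00000e+00 -2.60000e-02  4.55321e+02 -1.65180e+01] [ 0.399 -0.027] [ 0.51  -0.008]
```

```bash
python3 -m inch '[{"translation":[0,-3.86,0.44],"twist":0},{"translation":[0,-3.86,0.44],"twist":0},{"translation":[0,-3.86,0.44],"twist":0},{"translation":[0,-3.86,0.43],"twist":0},{"translation":[0,0,0],"twist":-0.12},{"translation":[0,0,0],"twist":-0.12},{"translation":[0,0,0],"twist":-0.12},{"translation":[0,0,0],"twist":-0.12}]' 1 60
python3 -m inch '[{"translation":[0,0,0],"twist":-0.12},{"translation":[0,0,0],"twist":-0.12},{"translation":[0,0,0],"twist":-0.12},{"translation":[0,0,0],"twist":-0.12},{"translation":[0,0,0],"twist":-0.12},{"translation":[0,0,0],"twist":-0.12},{"translation":[0,0,0],"twist":-0.12},{"translation":[0,0,0],"twist":-0.12}]'
python3 -m inch '[{"translation":[0,0,0],"twist":-0.105},{"translation":[2,0,0],"twist":0},{"translation":[3,0,0],"twist":0},{"translation":[2,0,0],"twist":0},{"translation":[0,0,0],"twist":0}]'
python3 -c "
from h import *
st();snap('wrist','w1')"
```

```text
time: 0.82
tool_pos: [0.4701, -0.0175, 0.2313]
eef_rot: [0.365, 0.606, -0.365, 0.606]
wrist_force: [0.4, 1.1, 0.3]
gripper_width: 0.0854
time: 1.48
tool_pos: [0.4704, -0.0175, 0.2311]
eef_rot: [0.044, 0.706, -0.044, 0.706]
wrist_force: [0.9, -0.2, 0.3]
gripper_width: 0.0848
time: 1.9
tool_pos: [0.4676, -0.0175, 0.1571]
eef_rot: [0.009, 0.71, -0.009, 0.704]
wrist_force: [-0.9, 0.2, 0.5]
gripper_width: 0.0854
t 1.9 p [ 0.4676 -0.0175  0.1571] F [-0.9  0.2  0.5] w 0.0854
[[-0.008  0.026  1.   ]
 [-0.     1.    -0.026]
 [-1.    -0.    -0.008]]
q [ 0.    0.11 -0.03  1.88  0.    1.16  1.51]
```

View pics/w1.png

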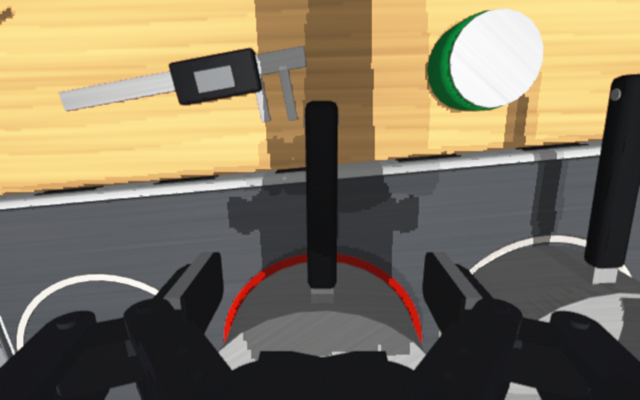

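```bash
python3 -m inch '[{"translation":[2.5,0,0.1],"twist":0},{"translation":[2.5,0,0],"twist":0},{"translation":[1.4,0,0],"twist":0},{"translation":[0,0,0],"twist":0}]'
python3 -m inch '[{"translation":[0,0,0],"twist":0},{"translation":[0,0,0],"twist":0},{"translation":[0,0,0],"twist":0},{"translation":[0,0,0],"twist":0},{"translation":[0,0,0],"twist":0},{"translation":[0,0,0],"twist":0}]' 0 60
python3 -c "
from h import *
st();snap('scene','s2');snap('side','d2');crop('side','a') if 0 else crop('d2',130,110,390,310,3,'s_big2')"
```

```text
time: 2.28
tool_pos: [0.4705, -0.0175, 0.096]
eef_rot: [0.009, 0.708, -0.009, 0.706]
wrist_force: [-0.7, -0.0, -0.6]
gripper_width: 0.0856
time: 2.78
tool_pos: [0.472, -0.0175, 0.0982]
eef_rot: [0.009, 0.707, -0.009, 0.707]
wrist_force: [-1.1, -1.3, 3.2]
gripper_width: 0.0168
t 2.78 p [ 0.472  -0.0175  0.0982] F [-1.1 -1.3  3.2] w 0.0168
[[ 0.001  0.026  1.   ]
 [ 0.     1.    -0.026]
 [-1.     0.     0.001]]
q [ 0.    0.17 -0.03  1.95  0.01  1.02  1.51]
```

View pics/s_big2.png

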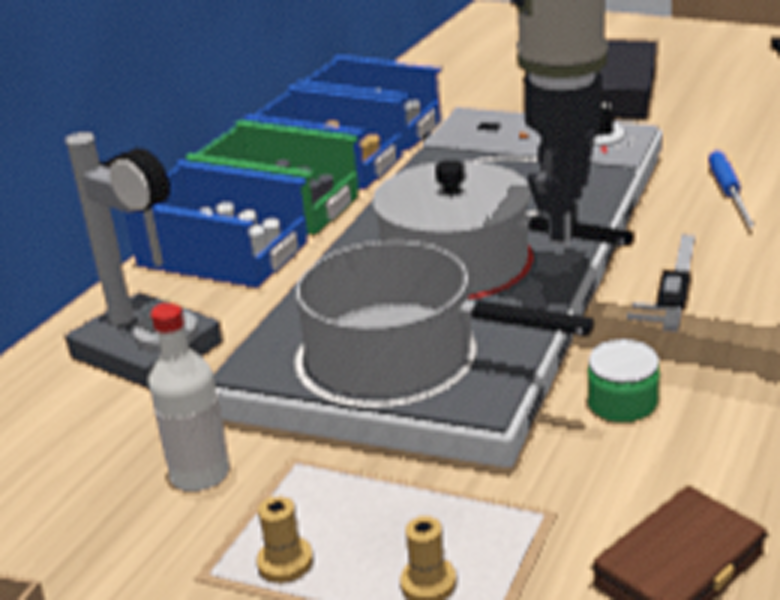

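```bash
python3 -m inch '[{"translation":[0,0,0],"twist":0},{"translation":[0,0,0],"twist":0},{"translation":[0.6,0,0],"twist":0},{"translation":[0,0,0],"twist":0}]' 0.5
python3 -m inch '[{"translation":[0,0,0],"twist":0},{"translation":[0,0,0],"twist":0},{"translation":[0,0,0],"twist":0},{"translation":[0,0,0],"twist":0},{"translation":[0,0,0],"twist":0}]' 0 60
python3 -c "
from h import *
st()"
```

```text
time: 3.22
tool_pos: [0.471, -0.0175, 0.0902]
eef_rot: [0.009, 0.708, -0.009, 0.707]
wrist_force: [0.7, 1.1, 0.0]
gripper_width: 0.0426
time: 3.63
tool_pos: [0.4714, -0.0175, 0.0912]
eef_rot: [0.009, 0.707, -0.009, 0.707]
wrist_force: [-1.1, -0.4, -0.8]
gripper_width: 0.0167
t 3.63 p [ 0.4714 -0.0175  0.0912] F [-1.1 -0.4 -0.8] w 0.0167
[[-0.     0.026  1.   ]
 [ 0.     1.    -0.026]
 [-1.     0.    -0.   ]]
q [ 0.    0.18 -0.03  1.96  0.01  1.    1.51]
```

```bash
python3 -m inch '[{"translation":[0,-0.5,0.05],"twist":0},{"translation":[0,-1,0.1],"twist":0},{"translation":[0,-1.2,0.13],"twist":0},{"translation":[0,-1.2,0.13],"twist":0},{"translation":[0,-1.2,0.13],"twist":0},{"translation":[0,-1.2,0.13],"twist":0},{"translation":[0,-1.2,0.13],"twist":0},{"translation":[0,-1.2,0.13],"twist":0}]'
python3 -m inch '[{"translation":[0,-1.2,0.12],"twist":0},{"translation":[0,-1.2,0.12],"twist":0},{"translation":[0,-1.2,0.12],"twist":0},{"translation":[0,-1.2,0.12],"twist":0},{"translation":[0,-1.2,0.12],"twist":0},{"translation":[0,-1.2,0.12],"twist":0},{"translation":[0,-1.2,0.12],"twist":0},{"translation":[0,-0.96,0.12],"twist":0}]'
python3 -m inch '[{"translation":[0,-0.5,0.05],"twist":0},{"translation":[0,0,0],"twist":0},{"translation":[0,0,0],"twist":0}]'
cat > pans.py <<'E'
from h import *
import sys
from scipy.optimize import least_squares
from scipy.spatial import cKDTree
def fitc(q,R):
    f=lambda c:np.hypot(q[:,0]-c[0],q[:,1]-c[1])-R
    s=least_squares(f,q.mean(0),loss='soft_l1',f_scale=.002); return s.x.round(4),np.abs(s.fun).mean().round(4),len(q)
def pans(f):
    P=cloud(f); z=P[...,2]; rgb=ld(f)[0].astype(int); ok=np.isfinite(z)
    reg=ok&(P[...,0]>.45)&(P[...,0]<.8)&(P[...,1]>-.4)&(P[...,1]<.35)
    h=reg&(abs(z-.131)<.005)&(rgb.max(-1)>75)
    n,l,s,ce=cv2.connectedComponentsWithStats(h.astype(np.uint8))
    for i in range(1,n):
        if s[i,4]>400:
            q=(P[l==i][:,:2]*1000).astype(np.float32); print(f,'lid plate',ce[i].round(),s[i,4],np.round(cv2.minEnclosingCircle(q),1) if 0 else cv2.minEnclosingCircle(q), 'z',np.median(P[l==i][:,2]).round(4))
            hull=cv2.convexHull(q)[:,0]/1000; print('   hullfit',fitc(hull,.082))
    e=reg&(abs(z-.125)<.0035)
    n,l,s,ce=cv2.connectedComponentsWithStats(cv2.dilate(e.astype(np.uint8),np.ones((3,3))))
    for i in range(1,n):
        q=P[(l==i)&e]
        if len(q)>80: print(f,'rim?',ce[i].round(),fitc(q[:,:2],.0765))
for n in sys.argv[2:]:
    snap(n,n+sys.argv[1]); pans(n+sys.argv[1])
st()
E
python3 pans.py 3 scene side wrist
```

```text
time: 4.3
tool_pos: [0.479, -0.1019, 0.0912]
eef_rot: [0.008, 0.707, -0.006, 0.707]
wrist_force: [-0.5, 9.5, 2.1]
gripper_width: 0.0169
time: 4.97
tool_pos: [0.4865, -0.1959, 0.0912]
eef_rot: [0.008, 0.707, -0.006, 0.707]
wrist_force: [-1.2, 10.2, 3.9]
gripper_width: 0.017
time: 5.22
tool_pos: [0.4868, -0.2023, 0.0913]
eef_rot: [0.008, 0.707, -0.008, 0.707]
wrist_force: [0.9, 4.6, 0.1]
gripper_width: 0.0166
scene3 lid plate [209. 180.] 1732 ((611.9207763671875, -204.33056640625), 84.07514190673828) z 0.1311
   hullfit (array([ 0.6114, -0.2031]), np.float64(0.0008), 41)
scene3 rim? [215. 191.] (array([ 0.6126, -0.201 ]), np.float64(0.0022), 104)
scene3 rim? [312. 252.] (array([0.5874, 0.1584]), np.float64(0.0009), 510)
scene3 rim? [328. 339.] (array([0.6488, 0.2718]), np.float64(0.0046), 134)
side3 lid plate [297. 153.] 553 ((608.890625, -199.51242065429688), 83.03276824951172) z 0.1282
   hullfit (array([ 0.6103, -0.1992]), np.float64(0.0013), 25)
side3 rim? [297. 154.] (array([ 0.6113, -0.2029]), np.float64(0.0126), 405)
side3 rim? [257. 205.] (array([0.5861, 0.1604]), np.float64(0.0013), 149)
wrist3 rim? [294. 290.] (array([ 0.4951, -0.2872]), np.float64(0.0012), 350)
wrist3 rim? [351. 291.] (array([ 0.4982, -0.1175]), np.float64(0.0012), 352)
t 5.37 p [ 0.4868 -0.2023  0.0913] F [1.  5.4 0.6] w 0.0167
[[ 0.     0.023  1.   ]
 [ 0.001  1.    -0.023]
 [-1.     0.001  0.   ]]
q [ 0.25  0.29  0.1   1.82 -0.03  1.03  1.91]
```

View pics/scene3.png

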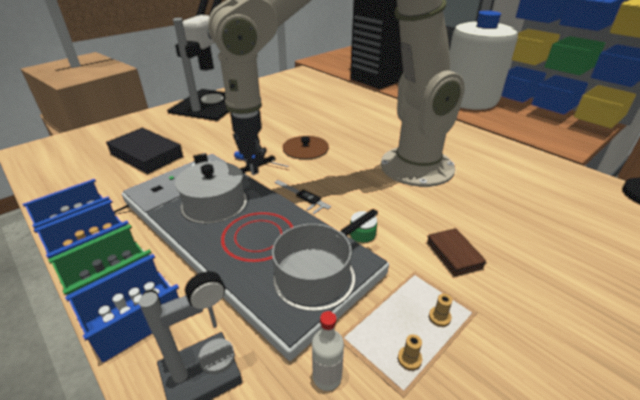

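View pics/side3.png

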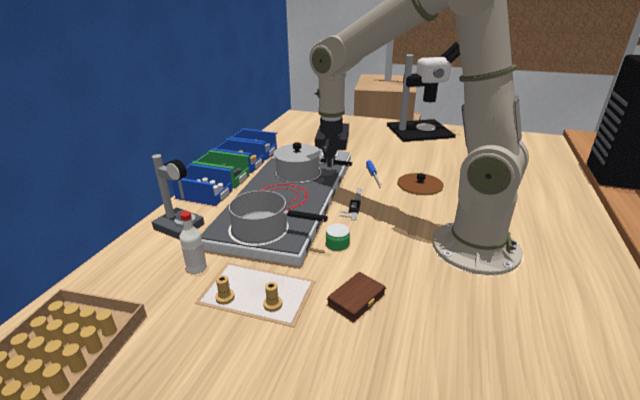

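View pics/wrist3.png

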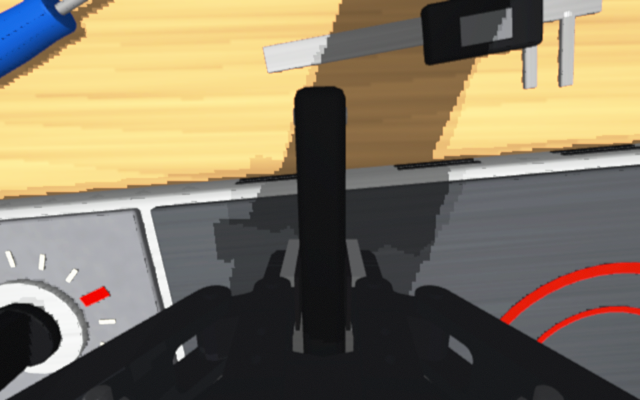

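```bash
python3 - <<'E'
from h import *
for f in ['scene3','side3']:
    P=cloud(f); z=P[...,2]; rgb=ld(f)[0].astype(int)
    rd=np.isfinite(z)&(abs(z-.05)<.008)&(rgb[...,0]-rgb[...,1]>50)&(rgb[...,0]-rgb[...,2]>50)&(abs(P[...,1])<.13)&(abs(P[...,0]-.6)<.12)
    q=P[rd][:,:2]; h=cv2.convexHull((q*1000).astype(np.float32)); print(f,rd.sum(),cv2.minEnclosingCircle(h),q.min(0),q.max(0))
E
python3 -m inch '[{"translation":[0,0,0],"twist":0},{"translation":[0,0,0],"twist":0},{"translation":[0,0,0],"twist":0},{"translation":[-1,0,0],"twist":0},{"translation":[-3,0,0],"twist":0},{"translation":[-3,0,0],"twist":0},{"translation":[-2,0,0],"twist":0},{"translation":[0,0,0],"twist":0}]' 0.6
python3 pans.py 4 scene side
```

```text
scene3 676 ((600.1282348632812, -21.675193786621094), 87.6459732055664) [ 0.51248388 -0.10813573] [0.68610176 0.06239353]
side3 209 ((594.4556274414062, -27.427448272705078), 91.73660278320312) [ 0.51528121 -0.11102092] [0.68464903 0.04919741]
time: 6.03
tool_pos: [0.4886, -0.205, 0.1872]
eef_rot: [0.008, 0.704, -0.01, 0.71]
wrist_force: [-0.7, -0.3, 0.7]
gripper_width: 0.051
scene4 lid plate [209. 180.] 1736 ((611.2852783203125, -203.2855987548828), 83.69969177246094) z 0.1312
   hullfit (array([ 0.6116, -0.2028]), np.float64(0.0009), 40)
scene4 rim? [210. 192.] (array([ 0.6125, -0.2007]), np.float64(0.0019), 96)
scene4 rim? [312. 252.] (array([0.5873, 0.1584]), np.float64(0.0009), 498)
scene4 rim? [328. 339.] (array([0.6533, 0.2677]), np.float64(0.0045), 126)
side4 lid plate [297. 153.] 564 ((609.509521484375, -197.6340789794922), 82.40746307373047) z 0.1282
   hullfit (array([ 0.609 , -0.1978]), np.float64(0.0017), 23)
side4 rim? [297. 154.] (array([ 0.6114, -0.2023]), np.float64(0.0127), 397)
side4 rim? [257. 205.] (array([0.5859, 0.1603]), np.float64(0.0014), 146)
t 6.13 p [ 0.4867 -0.2041  0.1828] F [-0.2 -0.1 -0.4] w 0.0513
[[ 0.003  0.026  1.   ]
 [-0.001  1.    -0.026]
 [-1.    -0.001  0.003]]
q [ 0.25  0.2   0.1   1.72 -0.02  1.22  1.9 ]
```

```bash
python3 -m inch '[{"translation":[0,3.6,-0.3],"twist":0},{"translation":[0,3.6,-0.3],"twist":0},{"translation":[0,3.6,-0.3],"twist":0},{"translation":[0,3.6,-0.3],"twist":0},{"translation":[0,3.6,-0.3],"twist":0},{"translation":[0,3.6,-0.3],"twist":0},{"translation":[0,3.6,-0.3],"twist":0},{"translation":[0,3.6,-0.3],"twist":0}]' 1
python3 -m inch '[{"translation":[0,3.6,-0.3],"twist":0},{"translation":[0,3.34,-0.4],"twist":0},{"translation":[2,0,0],"twist":-0.06},{"translation":[0,0,0],"twist":0},{"translation":[0,0,0],"twist":0}]'
python3 pans.py 5 wrist
```

```text
time: 6.8
tool_pos: [0.4685, 0.0863, 0.1803]
eef_rot: [0.009, 0.708, -0.009, 0.706]
wrist_force: [0.8, -0.2, 0.8]
gripper_width: 0.0855
time: 7.22
tool_pos: [0.4631, 0.1538, 0.1597]
eef_rot: [-0.012, 0.708, 0.011, 0.706]
wrist_force: [0.4, 0.3, 0.5]
gripper_width: 0.0852
wrist5 rim? [322. 320.] (array([0.5871, 0.1579]), np.float64(0.0008), 1563)
t 7.27 p [0.464  0.1533 0.1607] F [ 0.7  0.  -0.1] w 0.0853
[[-0.002 -0.031  1.   ]
 [-0.001  1.     0.031]
 [-1.    -0.001 -0.002]]
q [-0.19  0.15 -0.21  1.83  0.03  1.17  1.19]
```

View pics/wrist5.png

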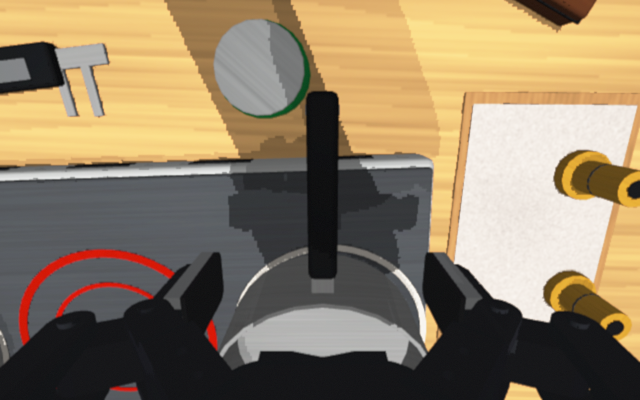

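```bash
python3 -m inch '[{"translation":[2.5,0,0],"twist":0},{"translation":[2.5,0,0],"twist":0},{"translation":[1.9,0,0],"twist":0},{"translation":[0,0,0],"twist":0},{"translation":[0,0,0],"twist":0}]'
python3 -m inch '[{"translation":[0,0,0],"twist":0},{"translation":[0,0,0],"twist":0},{"translation":[0,0,0],"twist":0},{"translation":[0,0,0],"twist":0},{"translation":[0,0,0],"twist":0},{"translation":[0,0,0],"twist":0},{"translation":[0,0,0],"twist":0}]' 0 60
python3 pans.py 6 scene
```

```text
time: 7.68
tool_pos: [0.4644, 0.1532, 0.0924]
eef_rot: [-0.011, 0.708, 0.011, 0.707]
wrist_force: [-0.3, 0.1, 0.6]
gripper_width: 0.0855
time: 8.27
tool_pos: [0.4647, 0.1546, 0.0929]
eef_rot: [-0.012, 0.707, 0.012, 0.707]
wrist_force: [-1.6, -1.8, 6.5]
gripper_width: 0.017
scene6 lid plate [209. 180.] 1741 ((611.0197143554688, -202.8857879638672), 83.83612823486328) z 0.1311
   hullfit (array([ 0.6111, -0.2034]), np.float64(0.0008), 41)
scene6 rim? [213. 192.] (array([ 0.6129, -0.201 ]), np.float64(0.0024), 107)
scene6 rim? [312. 252.] (array([0.5875, 0.1585]), np.float64(0.0009), 513)
scene6 rim? [328. 339.] (array([0.6525, 0.2686]), np.float64(0.0043), 126)
t 8.32 p [0.4647 0.1546 0.093 ] F [-2.1 -0.9  5.6] w 0.0167
[[ 0.001 -0.034  0.999]
 [ 0.     0.999  0.034]
 [-1.     0.     0.001]]
q [-0.2   0.22 -0.21  1.91  0.06  1.02  1.17]
```

```bash
python3 -m inch '[{"translation":[0,-0.5,0.04],"twist":0},{"translation":[0,-1,0.04],"twist":0},{"translation":[0,-1.2,0.04],"twist":0},{"translation":[0,-1.2,0.04],"twist":0},{"translation":[0,-1.2,0.04],"twist":0},{"translation":[0,-1.2,0.04],"twist":0},{"translation":[0,-1.2,0.04],"twist":0},{"translation":[0,-1.2,0.04],"twist":0}]'
python3 -m inch '[{"translation":[0,-1.2,0.04],"twist":0},{"translation":[0,-1.2,0.04],"twist":0},{"translation":[0,-1.2,0.04],"twist":0},{"translation":[0,-1.2,0.04],"twist":0},{"translation":[0,-1.2,0.04],"twist":0},{"translation":[0,-1.2,0.04],"twist":0},{"translation":[0,-1.2,0.03],"twist":0},{"translation":[0,-0.5,0],"twist":0}]'
python3 -m inch '[{"translation":[0,-0.5,0],"twist":0},{"translation":[0,0,0],"twist":0},{"translation":[0,0,0],"twist":0}]'
python3 pans.py 7 scene side
```

```text
time: 8.98
tool_pos: [0.4711, 0.069, 0.0929]
eef_rot: [-0.012, 0.706, 0.014, 0.708]
wrist_force: [-0.3, 5.2, 2.7]
gripper_width: 0.0169
time: 9.65
tool_pos: [0.477, -0.0213, 0.0929]
eef_rot: [-0.012, 0.706, 0.013, 0.708]
wrist_force: [-1.1, 7.3, 4.4]
gripper_width: 0.0169
time: 9.9
tool_pos: [0.4773, -0.0259, 0.0929]
eef_rot: [-0.012, 0.706, 0.012, 0.708]
wrist_force: [0.7, 0.9, 5.9]
gripper_width: 0.0169
scene7 lid plate [209. 180.] 1741 ((612.1778564453125, -203.73695373535156), 83.46458435058594) z 0.1312
   hullfit (array([ 0.6113, -0.2029]), np.float64(0.0007), 39)
scene7 rim? [213. 191.] (array([ 0.6126, -0.2007]), np.float64(0.0022), 102)
scene7 rim? [254. 212.] (array([ 0.5996, -0.0208]), np.float64(0.0011), 394)
scene7 rim? [328. 339.] (array([0.6488, 0.2716]), np.float64(0.0044), 130)
side7 rim? [286. 164.] (array([ 0.6294, -0.0884]), np.float64(0.036), 404)
t 10.0 p [ 0.4773 -0.0259  0.0929] F [0.8 0.5 4.6] w 0.0167
[[ 0.002 -0.035  0.999]
 [-0.     0.999  0.035]
 [-1.    -0.     0.002]]
q [ 0.06  0.19 -0.08  1.94  0.02  1.01  1.58]
```

View pics/scene7.png

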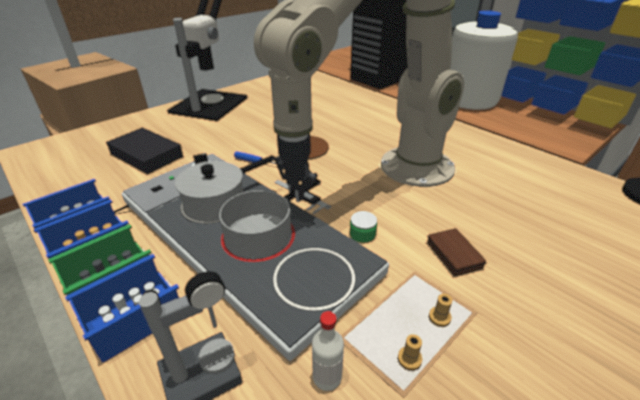

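```bash
python3 -m inch '[{"translation":[0,0,0],"twist":0},{"translation":[0,0,0],"twist":0},{"translation":[0,0,0],"twist":0},{"translation":[-1,0,0],"twist":0},{"translation":[-3,0,0],"twist":0},{"translation":[-3,0,0],"twist":0},{"translation":[-3,0,0],"twist":0},{"translation":[-3,0,0],"twist":0}]' 0.6
python3 -m inch '[{"translation":[0,3.8,0.83],"twist":0},{"translation":[0,3.8,0.83],"twist":0},{"translation":[0,3.8,0.83],"twist":0},{"translation":[0,3.8,0.83],"twist":0},{"translation":[0,3.8,0.83],"twist":0},{"translation":[0,3.8,0.83],"twist":0},{"translation":[0,3.8,0.83],"twist":0},{"translation":[0,3.8,0.83],"twist":0}]'
python3 -m inch '[{"translation":[0,3.8,0.83],"twist":0},{"translation":[0,3.8,0.83],"twist":0},{"translation":[0,0,0],"twist":0},{"translation":[0,0,0],"twist":0}]'
python3 pans.py 8 wrist scene
```

```text
time: 10.67
tool_pos: [0.4761, -0.0262, 0.2243]
eef_rot: [-0.012, 0.707, 0.012, 0.707]
wrist_force: [1.0, 0.4, -0.1]
gripper_width: 0.0509
time: 11.33
tool_pos: [0.5325, 0.2815, 0.223]
eef_rot: [-0.012, 0.707, 0.012, 0.707]
wrist_force: [-0.1, -0.4, 0.3]
gripper_width: 0.0508
time: 11.67
tool_pos: [0.5451, 0.3593, 0.2215]
eef_rot: [-0.014, 0.708, 0.014, 0.706]
wrist_force: [1.5, -0.6, -0.4]
gripper_width: 0.0512
scene8 lid plate [209. 180.] 1731 ((612.694091796875, -203.78538513183594), 84.04188537597656) z 0.1311
   hullfit (array([ 0.6115, -0.2031]), np.float64(0.0009), 37)
scene8 rim? [208. 191.] (array([ 0.6125, -0.2007]), np.float64(0.0021), 110)
scene8 rim? [254. 212.] (array([ 0.5997, -0.0205]), np.float64(0.001), 404)
scene8 rim? [328. 339.] (array([0.6441, 0.2776]), np.float64(0.0042), 121)
t 11.77 p [0.5467 0.3556 0.2224] F [ 1.1 -1.2  0.8] w 0.0514
[[-0.    -0.034  0.999]
 [-0.001  0.999  0.034]
 [-1.    -0.001 -0.   ]]
q [-0.43  0.47 -0.29  1.29  0.13  1.41  0.89]
```

View pics/wrist8.png

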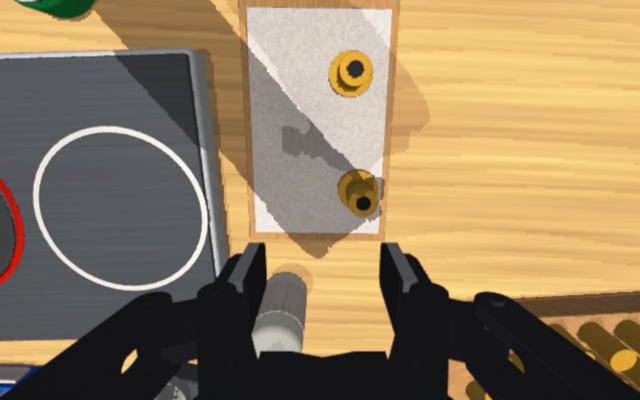

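Run:
```python
from h import *
f='wrist8'
print(px(f,355,70,.063),px(f,363,204,.063),px(f,357,72),px(f,363,210))
P=cloud(f); z=P[...,2]; rgb=ld(f)[0].astype(int)
reg=np.isfinite(z)&(P[...,1]>.3)&(P[...,0]>.3)&(P[...,0]<.62)&(P[...,1]<.5)
for lo,hi,R in [(.058,.068,.014),(.010,.020,.022)]:
    n,l,s,ce=cv2.connectedComponentsWithStats((reg&(z>lo)&(z<hi)).astype(np.uint8))
    for i in range(1,n):
        if s[i,4]>100: q=(P[l==i]*1000)[:,:2].astype(np.float32); print(lo,ce[i].round(),s[i,4],cv2.minEnclosingCircle(q))
b=np.isfinite(z)&(z>.07)&(z<.18)&(P[...,1]>.2)&(P[...,1]<.4)&(P[...,0]>.55)&(P[...,0]<.8)
f='scene8';P=cloud(f); z=P[...,2]
b=np.isfinite(z)&(z>.07)&(z<.18)&(P[...,1]>.2)&(P[...,1]<.4)&(P[...,0]>.6)&(P[...,0]<.8)
print('bottle',np.nanmin(P[b],0),np.nanmax(P[b],0))
```

```text
[0.44812088 0.38271401 0.063     ] [0.56490625 0.3979353  0.063     ] [0.44961023 0.38451499 0.0628084 ] [0.57056743 0.39827475 0.06362742]
0.058 [355.  69.] 920 ((446.9245300292969, 382.73779296875), 14.066179275512695)
0.058 [363. 202.] 687 ((563.9217529296875, 397.8963928222656), 14.043428421020508)
0.01 [345.  78.] 650 ((447.2482604980469, 382.673583984375), 21.895967483520508)
0.01 [355. 183.] 556 ((564.0203247070312, 397.7531433105469), 21.824234008789062)
bottle [0.67161969 0.2951568  0.07010654] [0.72189807 0.34671981 0.17292816]
```

```bash
python3 -m inch '[{"translation":[0,2.1,0.95],"twist":0},{"translation":[0,2.05,0.92],"twist":0},{"translation":[3,0,0],"twist":0},{"translation":[3.5,0,0],"twist":0},{"translation":[3.5,0,0],"twist":0},{"translation":[3,0,0],"twist":0},{"translation":[0,0,0],"twist":0},{"translation":[0,0,0],"twist":0}]' 0.7 25
python3 -c "
from h import *
st();snap('wrist','w9');snap('side','d9');crop('d9',180,180,360,330,4,'d9c')"
```

```text
time: 12.43
tool_pos: [0.5637, 0.3961, 0.0917]
eef_rot: [-0.012, 0.708, 0.01, 0.706]
wrist_force: [0.2, 0.1, 1.0]
gripper_width: 0.0599
t 12.43 p [0.5637 0.3961 0.0917] F [0.2 0.1 1. ] w 0.0599
[[-0.002 -0.032  0.999]
 [-0.003  0.999  0.032]
 [-1.    -0.003 -0.002]]
q [-0.48  0.63 -0.28  1.33  0.18  1.21  0.83]
```

View pics/d9c.png

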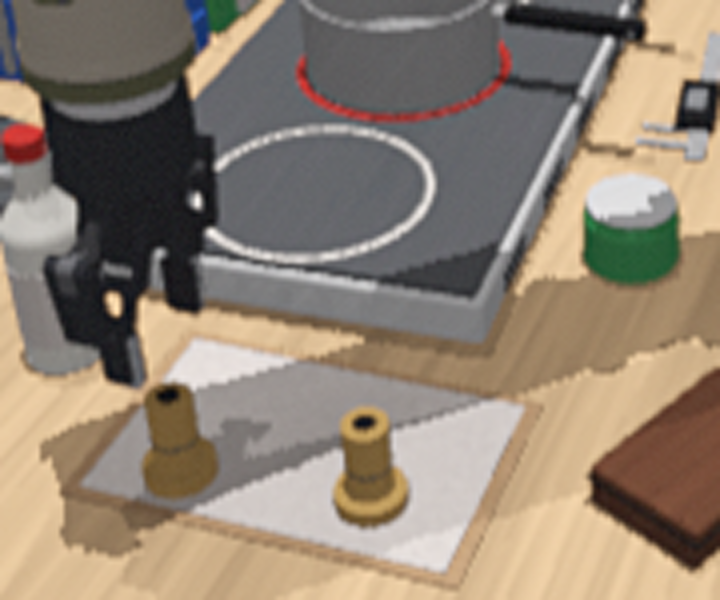

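```bash
python3 -m inch '[{"translation":[2.5,0.15,0],"twist":0},{"translation":[2.5,0,0],"twist":0},{"translation":[1.3,0,0],"twist":0},{"translation":[0,0,0],"twist":0},{"translation":[0,0,0],"twist":0}]'
python3 -m inch '[{"translation":[0,0,0],"twist":0},{"translation":[0,0,0],"twist":0},{"translation":[0,0,0],"twist":0},{"translation":[0,0,0],"twist":0},{"translation":[0,0,0],"twist":0},{"translation":[0,0,0],"twist":0},{"translation":[0,0,0],"twist":0},{"translation":[0,0,0],"twist":0}]' 0 25
python3 -m inch '[{"translation":[-0.5,0,0],"twist":0},{"translation":[-1,0,0],"twist":0},{"translation":[-2,0,0],"twist":0},{"translation":[-3,0,0],"twist":0},{"translation":[-3.5,0,0],"twist":0},{"translation":[-3.5,0,0],"twist":0},{"translation":[-3,0,0],"twist":0},{"translation":[0,0,0],"twist":0}]'
python3 -c "
from h import *
st();snap('wrist','w10');snap('side','d10');crop('d10',180,120,360,330,3,'d10c');snap('scene','s10')
import os;os.system('python3 -c \"\"')"
```

```text
time: 12.95
tool_pos: [0.5642, 0.4002, 0.0307]
eef_rot: [-0.012, 0.707, 0.012, 0.707]
wrist_force: [0.9, 0.1, -0.1]
gripper_width: 0.0597
time: 13.62
tool_pos: [0.5648, 0.4005, 0.0315]
eef_rot: [-0.012, 0.706, 0.012, 0.708]
wrist_force: [-0.0, -1.4, 5.6]
gripper_width: 0.0268
time: 14.28
tool_pos: [0.5658, 0.4024, 0.2039]
eef_rot: [-0.009, 0.704, 0.015, 0.71]
wrist_force: [0.3, -0.1, -0.7]
gripper_width: 0.0269
t 14.28 p [0.5658 0.4024 0.2039] F [ 0.3 -0.1 -0.7] w 0.0269
[[ 0.01  -0.034  0.999]
 [ 0.008  0.999  0.034]
 [-1.     0.008  0.01 ]]
q [-0.48  0.56 -0.29  1.19  0.16  1.4   0.85]
```

View pics/d10c.png

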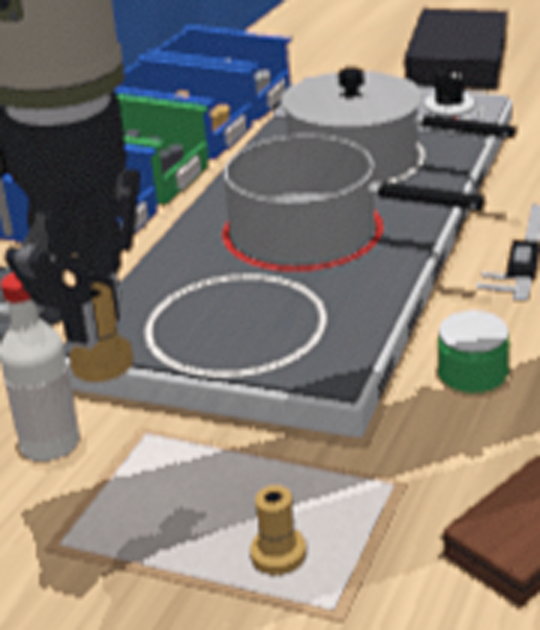

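View pics/w10.png

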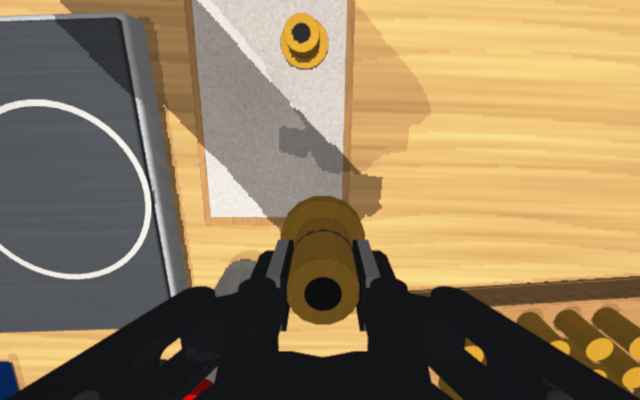

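```bash
python3 -m inch '[{"translation":[0,-2,0.2],"twist":0},{"translation":[0,-3.5,0.4],"twist":0},{"translation":[0,-3.8,0.5],"twist":0},{"translation":[0,-3.8,0.5],"twist":0},{"translation":[0,-3.8,0.5],"twist":0},{"translation":[0,-3.8,0.5],"twist":0},{"translation":[0,-3.8,0.5],"twist":0},{"translation":[0,-3.8,0.5],"twist":0}]'
python3 -m inch '[{"translation":[0,-3.8,0.5],"twist":0},{"translation":[0,-3.8,0.5],"twist":0},{"translation":[0,-3.5,0.5],"twist":0},{"translation":[0,-2,0.2],"twist":0},{"translation":[0,-0.93,0.06],"twist":0},{"translation":[0,0,0],"twist":0},{"translation":[0,0,0],"twist":0}]'
python3 pans.py 11 scene
python3 -c "
from h import *
crop('scene11',160,100,360,300,3,'c11');snap('wrist','w11')"
```

```text
time: 15.1
tool_pos: [0.6081, 0.1163, 0.1921]
eef_rot: [-0.012, 0.708, 0.012, 0.706]
wrist_force: [1.6, -0.4, -2.9]
gripper_width: 0.0266
time: 15.68
tool_pos: [0.6309, -0.0203, 0.1928]
eef_rot: [-0.012, 0.708, 0.012, 0.706]
wrist_force: [0.2, 1.7, -3.4]
gripper_width: 0.0265
scene11 lid plate [203. 181.] 1367 ((612.2626953125, -203.65606689453125), 83.59841918945312) z 0.1313
   hullfit (array([ 0.6112, -0.2028]), np.float64(0.0036), 32)
scene11 rim? [205. 194.] (array([ 0.6129, -0.2013]), np.float64(0.0021), 95)
scene11 rim? [256. 214.] (array([ 0.5997, -0.0207]), np.float64(0.0011), 356)
scene11 rim? [328. 339.] (array([0.6528, 0.2683]), np.float64(0.0043), 127)
t 15.73 p [ 0.6311 -0.0188  0.1932] F [ 0.1 -0.3 -2.7] w 0.0269
[[-0.002 -0.037  0.999]
 [ 0.002  0.999  0.037]
 [-1.     0.002 -0.002]]
q [ 0.1   0.42 -0.17  1.4   0.07  1.32  1.54]
```

View pics/c11.png

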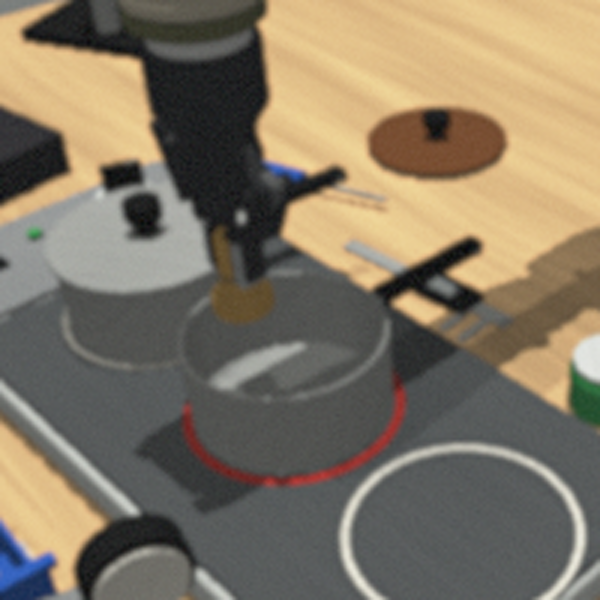

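View pics/w11.png

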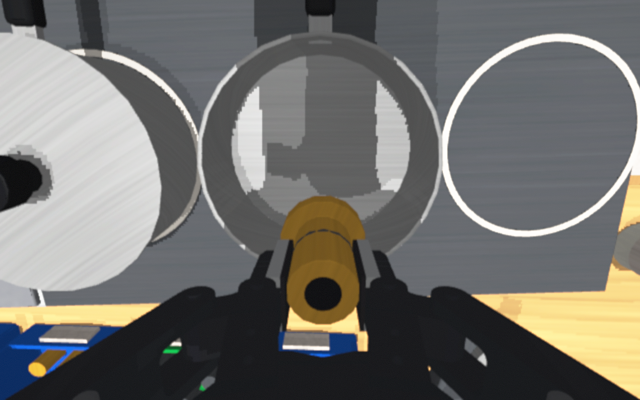

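```bash
python3 -m inch '[{"translation":[2,0,0],"twist":0},{"translation":[3,0,0],"twist":0},{"translation":[3,0,0],"twist":0},{"translation":[2,0,0],"twist":0},{"translation":[0.4,0,0],"twist":0},{"translation":[0,0,0],"twist":0},{"translation":[0,0,0],"twist":0}]'
python3 -m inch '[{"translation":[0.3,0,0],"twist":0},{"translation":[0,0,0],"twist":0},{"translation":[0,0,0],"twist":0}]'
python3 -m inch '[{"translation":[0.3,0,0],"twist":0},{"translation":[0,0,0],"twist":0},{"translation":[0,0,0],"twist":0}]'
```

```text
time: 16.37
tool_pos: [0.6324, -0.0197, 0.0916]
eef_rot: [-0.013, 0.706, 0.013, 0.707]
wrist_force: [0.9, 0.4, -2.3]
gripper_width: 0.0268
time: 16.62
tool_pos: [0.6324, -0.0211, 0.0885]
eef_rot: [-0.012, 0.706, 0.012, 0.708]
wrist_force: [-0.1, -0.6, -3.1]
gripper_width: 0.0265
time: 16.87
tool_pos: [0.6316, -0.0212, 0.0842]
eef_rot: [-0.012, 0.707, 0.012, 0.707]
wrist_force: [0.1, -0.5, -2.7]
gripper_width: 0.0267
```

```bash
python3 -m inch '[{"translation":[0.15,0,0],"twist":0},{"translation":[0,0,0],"twist":0},{"translation":[0,0,0],"twist":0}]'
python3 -m inch '[{"translation":[0.15,0,0],"twist":0},{"translation":[0,0,0],"twist":0},{"translation":[0,0,0],"twist":0}]'
```

```text
time: 17.12
tool_pos: [0.6316, -0.0211, 0.0826]
eef_rot: [-0.012, 0.707, 0.012, 0.707]
wrist_force: [-0.3, 0.6, -1.8]
gripper_width: 0.0267
time: 17.37
tool_pos: [0.6319, -0.0211, 0.0824]
eef_rot: [-0.012, 0.707, 0.012, 0.707]
wrist_force: [-2.4, -0.3, 5.7]
gripper_width: 0.0266
```

```bash
python3 -m inch '[{"translation":[0,0,0],"twist":0},{"translation":[0,0,0],"twist":0},{"translation":[0,0,0],"twist":0},{"translation":[-1,0,0],"twist":0},{"translation":[-3,0,0],"twist":0},{"translation":[-3.5,0,0],"twist":0},{"translation":[-3.5,0,0],"twist":0},{"translation":[-1,0,0],"twist":0}]' 0.6
python3 -m inch '[{"translation":[0,3.7,-1.5],"twist":0},{"translation":[0,3.7,-1.5],"twist":0},{"translation":[0,3.7,-1.5],"twist":0},{"translation":[0,3.7,-1.5],"twist":0},{"translation":[0,3.7,-1.5],"twist":0},{"translation":[0,3.7,-1.5],"twist":0},{"translation":[0,3.7,-1.5],"twist":0},{"translation":[0,3.7,-1.5],"twist":0}]'
python3 -m inch '[{"translation":[0,3.7,-1.5],"twist":0},{"translation":[0,3.7,-1.5],"twist":0},{"translation":[0,0,0],"twist":0},{"translation":[0,0,0],"twist":0},{"translation":[0,0,0],"twist":0}]'
cat > valves.py <<'E'
from h import *
import sys
f='wrist'+sys.argv[1]; snap('wrist',f); st()
P=cloud(f); z=P[...,2]
for rg in [(.3,.62,.3,.5,0.),(.5,.7,-.12,.08,.051)]:
    reg=np.isfinite(z)&(P[...,0]>rg[0])&(P[...,0]<rg[1])&(P[...,1]>rg[2])&(P[...,1]<rg[3])
    for lo,hi in [(.058,.068),(.010,.020)]:
        n,l,s,ce=cv2.connectedComponentsWithStats((reg&(z>lo+rg[4])&(z<hi+rg[4])).astype(np.uint8))
        for i in range(1,n):
            if s[i,4]>80: q=(P[l==i]*1000)[:,:2].astype(np.float32); print(lo+rg[4],ce[i].round(),s[i,4],cv2.minEnclosingCircle(q))
E
python3 valves.py 12; python3 pans.py 12 scene; python3 -c "
from h import *
crop('scene12',160,100,480,380,2.4,'c12')"
```

```text
time: 18.03
tool_pos: [0.6342, -0.021, 0.2088]
eef_rot: [-0.012, 0.704, 0.012, 0.71]
wrist_force: [0.1, -0.2, 1.1]
gripper_width: 0.0508
time: 18.7
tool_pos: [0.5008, 0.2723, 0.2024]
eef_rot: [-0.012, 0.707, 0.012, 0.707]
wrist_force: [1.7, -0.3, -0.0]
gripper_width: 0.0513
time: 19.12
tool_pos: [0.4695, 0.3433, 0.2017]
eef_rot: [-0.012, 0.707, 0.012, 0.707]
wrist_force: [0.9, -0.5, 0.4]
gripper_width: 0.0515
t 19.17 p [0.4701 0.3423 0.2016] F [ 0.3 -0.2 -0.3] w 0.0511
[[ 0.001 -0.033  0.999]
 [-0.     0.999  0.033]
 [-1.    -0.001  0.001]]
q [-0.4   0.33 -0.36  1.53  0.12  1.31  0.83]
0.058 [370. 161.] 862 ((446.9660949707031, 382.7854919433594), 13.958827018737793)
0.01 [359. 147.] 640 ((447.00885009765625, 382.7882995605469), 21.96895980834961)
0.061 [ 12. 311.] 745 ((610.564453125, 39.199378967285156), 49.66603088378906)
scene12 lid plate [209. 180.] 1735 ((612.5694580078125, -203.92543029785156), 84.0882568359375) z 0.1311
   hullfit (array([ 0.611 , -0.2032]), np.float64(0.0008), 37)
scene12 rim? [214. 192.] (array([ 0.6136, -0.2012]), np.float64(0.0023), 103)
scene12 rim? [254. 212.] (array([ 0.5996, -0.0206]), np.float64(0.001), 396)
scene12 rim? [328. 339.] (array([0.6469, 0.2739]), np.float64(0.0043), 127)
t 19.22 p [0.4703 0.3419 0.2015] F [ 0.   0.1 -0.5] w 0.0508
[[ 0.001 -0.032  1.   ]
 [-0.001  1.     0.032]
 [-1.    -0.001  0.001]]
q [-0.4   0.33 -0.36  1.53  0.12  1.31  0.83]
```

View pics/c12.png

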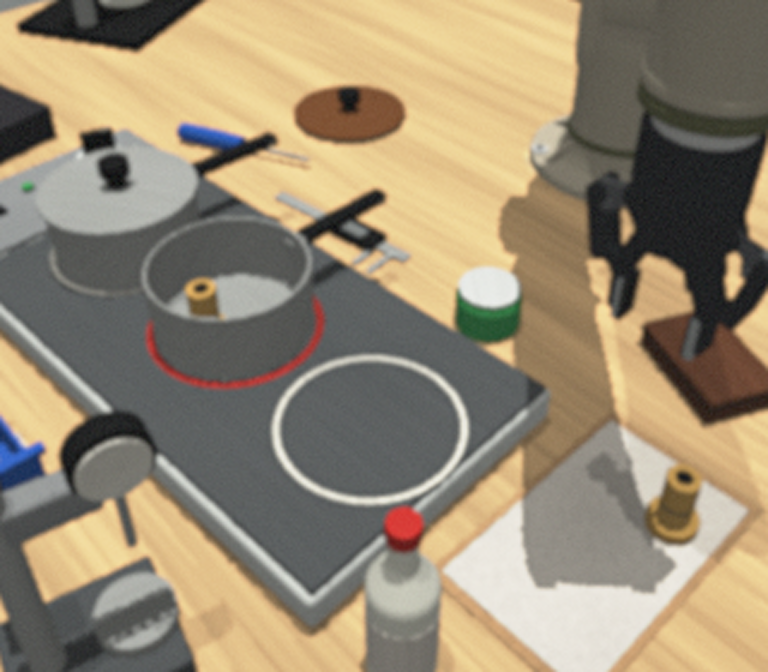

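```bash
python3 -m inch '[{"translation":[0,2.1,-1.1],"twist":0},{"translation":[0,2.07,-1.1],"twist":0},{"translation":[3,0,0],"twist":0},{"translation":[3.5,0,0],"twist":0},{"translation":[3.5,0,0],"twist":0},{"translation":[1.5,0,0],"twist":0},{"translation":[0,0,0],"twist":0},{"translation":[0,0,0],"twist":0}]' 0.7 25
python3 -c "
from h import *
st()"
```

```text
time: 19.88
tool_pos: [0.4464, 0.383, 0.0861]
eef_rot: [-0.012, 0.707, 0.011, 0.707]
wrist_force: [0.5, 0.2, 0.7]
gripper_width: 0.0596
t 19.88 p [0.4464 0.383  0.0861] F [0.5 0.2 0.7] w 0.0596
[[-0.001 -0.032  0.999]
 [-0.001  0.999  0.032]
 [-1.    -0.001 -0.001]]
q [-0.48  0.44 -0.37  1.65  0.18  1.09  0.71]
```

```bash
python3 -m inch '[{"translation":[2.2,0,0],"twist":0},{"translation":[2.2,0,0],"twist":0},{"translation":[1.2,0,0],"twist":0},{"translation":[0,0,0],"twist":0},{"translation":[0,0,0],"twist":0}]'
python3 -m inch '[{"translation":[0,0,0],"twist":0},{"translation":[0,0,0],"twist":0},{"translation":[0,0,0],"twist":0},{"translation":[0,0,0],"twist":0},{"translation":[0,0,0],"twist":0},{"translation":[0,0,0],"twist":0},{"translation":[0,0,0],"twist":0},{"translation":[0,0,0],"twist":0}]' 0 25
python3 -m inch '[{"translation":[-0.5,0,0],"twist":0},{"translation":[-1,0,0],"twist":0},{"translation":[-2,0,0],"twist":0},{"translation":[-3,0,0],"twist":0},{"translation":[-3.5,0,0],"twist":0},{"translation":[-3.5,0,0],"twist":0},{"translation":[-3.5,0,0],"twist":0},{"translation":[0,0,0],"twist":0}]'
python3 pans.py 13 scene
```

```text
time: 20.3
tool_pos: [0.4464, 0.3846, 0.0314]
eef_rot: [-0.012, 0.707, 0.012, 0.707]
wrist_force: [0.8, -0.8, 0.1]
gripper_width: 0.0599
time: 20.97
tool_pos: [0.4466, 0.3849, 0.0319]
eef_rot: [-0.012, 0.706, 0.012, 0.708]
wrist_force: [-1.0, -1.8, 5.9]
gripper_width: 0.0266
time: 21.63
tool_pos: [0.4478, 0.3872, 0.2095]
eef_rot: [-0.009, 0.704, 0.015, 0.71]
wrist_force: [0.3, 1.3, -1.7]
gripper_width: 0.0269
scene13 lid plate [209. 180.] 1744 ((611.3242797851562, -204.1214599609375), 83.72486114501953) z 0.1311
   hullfit (array([ 0.6114, -0.2032]), np.float64(0.0007), 44)
scene13 rim? [213. 191.] (array([ 0.6128, -0.2006]), np.float64(0.002), 106)
scene13 rim? [254. 212.] (array([ 0.5996, -0.0205]), np.float64(0.001), 410)
scene13 rim? [328. 339.] (array([0.6506, 0.2702]), np.float64(0.0045), 123)
t 21.68 p [0.4471 0.3864 0.2058] F [-0.1 -0.3 -3.8] w 0.027
[[ 0.007 -0.035  0.999]
 [ 0.006  0.999  0.035]
 [-1.     0.006  0.007]]
q [-0.47  0.34 -0.39  1.5   0.13  1.31  0.74]
```

View pics/scene13.png

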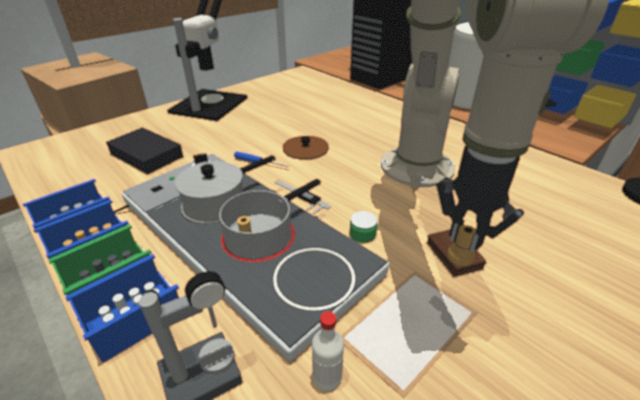

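```bash
python3 -m inch '[{"translation":[0,-2,0.5],"twist":0},{"translation":[0,-3.5,0.9],"twist":0},{"translation":[0,-3.6,0.9],"twist":0},{"translation":[0,-3.6,0.9],"twist":0},{"translation":[0,-3.6,0.9],"twist":0},{"translation":[0,-3.6,0.9],"twist":0},{"translation":[0,-3.6,0.9],"twist":0},{"translation":[0,-3.6,0.9],"twist":0}]'
python3 -m inch '[{"translation":[0,-3.6,0.9],"twist":0},{"translation":[0,-3.6,0.9],"twist":0},{"translation":[0,-3.6,0.9],"twist":0},{"translation":[0,-2,0.5],"twist":0},{"translation":[0,-1.1,0.3],"twist":0},{"translation":[0,0,0],"twist":0},{"translation":[0,0,0],"twist":0},{"translation":[0,0,0],"twist":0}]'
python3 pans.py 14 scene; python3 valves.py 14
```

```text
time: 22.35
tool_pos: [0.5223, 0.114, 0.1995]
eef_rot: [-0.012, 0.708, 0.012, 0.706]
wrist_force: [1.0, 0.3, -3.2]
gripper_width: 0.0267
time: 23.02
tool_pos: [0.5622, -0.0195, 0.1998]
eef_rot: [-0.013, 0.707, 0.014, 0.707]
wrist_force: [1.3, 0.5, -3.2]
gripper_width: 0.0265
scene14 lid plate [209. 180.] 1738 ((612.377685546875, -203.0238037109375), 83.22754669189453) z 0.1312
   hullfit (array([ 0.6115, -0.203 ]), np.float64(0.0006), 43)
scene14 rim? [213. 190.] (array([ 0.6125, -0.2007]), np.float64(0.0023), 108)
scene14 rim? [254. 213.] (array([ 0.5998, -0.0207]), np.float64(0.0011), 387)
scene14 rim? [328. 339.] (array([0.653 , 0.2677]), np.float64(0.0044), 129)
t 23.07 p [ 0.5623 -0.0193  0.2   ] F [-0.7 -0.6 -2.1] w 0.0267
[[-0.001 -0.038  0.999]
 [ 0.001  0.999  0.038]
 [-1.     0.001 -0.001]]
q [ 0.1   0.27 -0.15  1.59  0.04  1.28  1.55]
t 23.12 p [ 0.5624 -0.0195  0.2002] F [-0.4  0.  -3.1] w 0.0266
[[-0.    -0.037  0.999]
 [ 0.001  0.999  0.037]
 [-1.     0.001 -0.   ]]
q [ 0.1   0.27 -0.15  1.59  0.04  1.28  1.55]
0.109 [319. 134.] 977 ((534.003662109375, -17.414546966552734), 40.91413879394531)
0.109 [221. 256.] 421 ((596.9505615234375, -84.23049926757812), 40.8633918762207)
0.109 [415. 255.] 346 ((590.07373046875, 42.26084899902344), 37.737789154052734)
0.109 [321. 337.] 682 ((667.0317993164062, -15.78466510772705), 33.80243682861328)
0.061 [239. 239.] 311 ((600.689208984375, -81.65614318847656), 44.43768310546875)
0.061 [400. 238.] 226 ((598.5087890625, 44.91302490234375), 34.4397087097168)
```

View pics/wrist14.png

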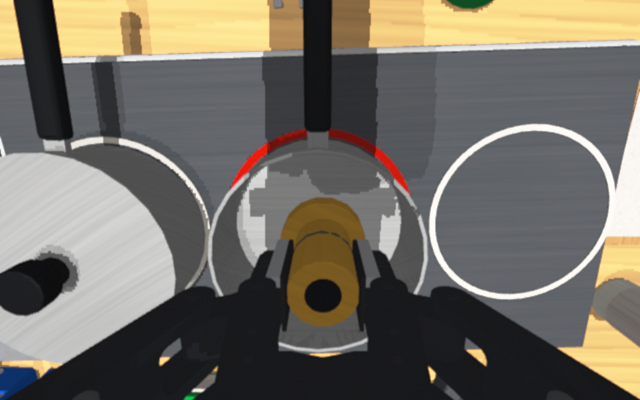

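```bash
python3 -m inch '[{"translation":[2,0,0],"twist":0},{"translation":[3,0,0],"twist":0},{"translation":[3,0,0],"twist":0},{"translation":[2,0,0],"twist":0},{"translation":[1,0,0],"twist":0},{"translation":[0.3,0,0],"twist":0},{"translation":[0,0,0],"twist":0},{"translation":[0,0,0],"twist":0}]'
python3 -m inch '[{"translation":[0.3,0,0],"twist":0},{"translation":[0,0,0],"twist":0},{"translation":[0,0,0],"twist":0}]'
python3 -m inch '[{"translation":[0.15,0,0],"twist":0},{"translation":[0,0,0],"twist":0},{"translation":[0,0,0],"twist":0}]'
```

```text
time: 23.78
tool_pos: [0.5637, -0.0213, 0.0888]
eef_rot: [-0.012, 0.706, 0.012, 0.708]
wrist_force: [0.3, -0.1, -2.3]
gripper_width: 0.0269
time: 24.03
tool_pos: [0.5631, -0.0218, 0.085]
eef_rot: [-0.012, 0.707, 0.012, 0.707]
wrist_force: [0.4, 0.8, -2.7]
gripper_width: 0.0266
time: 24.28
tool_pos: [0.5629, -0.0218, 0.083]
eef_rot: [-0.012, 0.707, 0.012, 0.707]
wrist_force: [0.9, -0.2, -2.7]
gripper_width: 0.0265
```

```bash
python3 -m inch '[{"translation":[0.15,0,0],"twist":0},{"translation":[0,0,0],"twist":0},{"translation":[0,0,0],"twist":0}]'
```

```text
time: 24.53
tool_pos: [0.563, -0.0218, 0.0829]
eef_rot: [-0.012, 0.707, 0.012, 0.707]
wrist_force: [-5.5, -0.4, 9.9]
gripper_width: 0.0264
```

```bash
python3 -m inch '[{"translation":[0,0,0],"twist":0},{"translation":[0,0,0],"twist":0},{"translation":[0,0,0],"twist":0},{"translation":[-1,0,0],"twist":0},{"translation":[-3,0,0],"twist":0},{"translation":[-4,0,0],"twist":0},{"translation":[-4,0,0],"twist":0},{"translation":[-3.5,0,0],"twist":0}]' 0.6
python3 -m inch '[{"translation":[0,-3.1,1.33],"twist":0},{"translation":[0,-3.1,1.33],"twist":0},{"translation":[0,-3.1,1.33],"twist":0},{"translation":[0,-3.1,1.33],"twist":0},{"translation":[0,-3.1,1.33],"twist":0},{"translation":[0,-3.1,1.33],"twist":0},{"translation":[0,0,0],"twist":0},{"translation":[0,0,0],"twist":0}]'
python3 pans.py 15 wrist scene;  python3 -c "
from h import *
crop('scene15',160,120,360,280,3.5,'c15')"
```

```text
time: 25.2
tool_pos: [0.5627, -0.0217, 0.2397]
eef_rot: [-0.012, 0.706, 0.012, 0.708]
wrist_force: [1.1, -0.2, 0.3]
gripper_width: 0.0513
time: 25.87
tool_pos: [0.6486, -0.2078, 0.2356]
eef_rot: [-0.011, 0.708, 0.011, 0.707]
wrist_force: [0.0, 0.4, 0.2]
gripper_width: 0.0512
wrist15 lid plate [330. 139.] 36628 ((612.1615600585938, -203.54937744140625), 82.20343780517578) z 0.1299
   hullfit (array([ 0.6123, -0.2037]), np.float64(0.0002), 73)
wrist15 rim? [541. 135.] (array([ 0.5997, -0.022 ]), np.float64(0.0009), 2438)
wrist15 rim? [330. 130.] (array([ 0.6124, -0.2036]), np.float64(0.0036), 5078)
scene15 lid plate [209. 180.] 1696 ((609.989501953125, -202.29330444335938), 83.80232238769531) z 0.1312
   hullfit (array([ 0.6112, -0.203 ]), np.float64(0.0007), 34)
scene15 rim? [213. 192.] (array([ 0.6127, -0.2005]), np.float64(0.0018), 101)
scene15 rim? [255. 212.] (array([ 0.5998, -0.0207]), np.float64(0.001), 400)
scene15 rim? [328. 339.] (array([0.6459, 0.2756]), np.float64(0.0044), 131)
t 25.97 p [ 0.6489 -0.2041  0.2365] F [ 0.2  0.7 -0.1] w 0.0511
[[ 0.    -0.035  0.999]
 [ 0.001  0.999  0.035]
 [-1.     0.001  0.   ]]
q [ 0.29  0.51 -0.05  1.18  0.02  1.45  1.85]
```

View pics/wrist15.png

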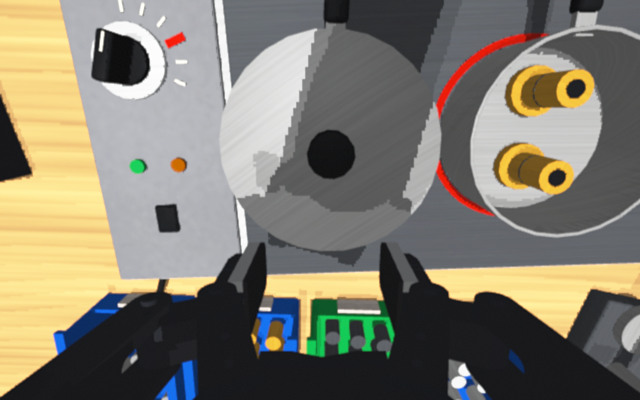

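View pics/c15.png

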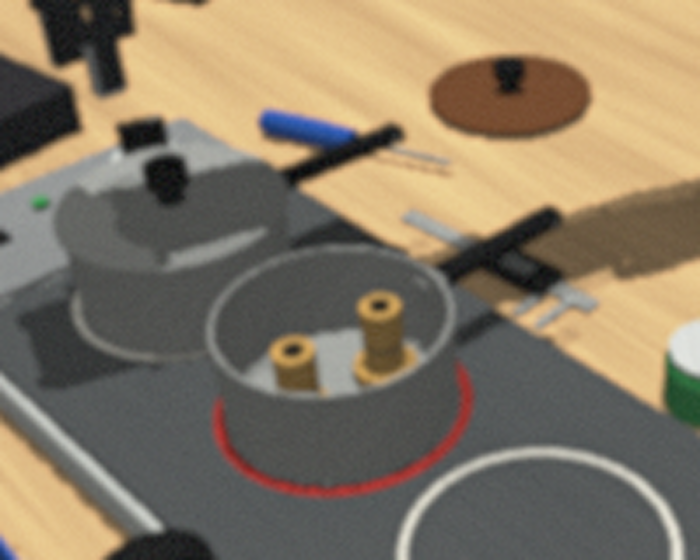

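Run:
```python
from h import *
f='wrist15'
print(px(f,331,154,.163),px(f,331,154))
P=cloud(f); z=P[...,2]
def comp(m):
    n,l,s,ce=cv2.connectedComponentsWithStats(m.astype(np.uint8))
    for i in range(1,n):
        if s[i,4]>60: q=(P[l==i]*1000)[:,:2].astype(np.float32); print(ce[i].round(),s[i,4],cv2.minEnclosingCircle(q),cv2.minAreaRect(q))
ok=np.isfinite(z)&(P[...,0]>.4)&(P[...,0]<.75)
comp(ok&(abs(z-.163)<.004)&(P[...,1]<-.1)&(P[...,1]>-.3))
print('thermo bar'); comp(ok&(abs(z-.094)<.005)&(P[...,1]<-.3))
print('base'); comp(ok&(abs(z-.06)<.006)&(P[...,1]<-.3)&(P[...,1]>-.45))
```

```text
[ 0.61079192 -0.20358678  0.163     ] [ 0.61101582 -0.20354238  0.16144191]
[331. 155.] 1803 ((612.2342529296875, -203.7171630859375), 15.873396873474121) ((611.8277587890625, -203.8316650390625), (30.712139129638672, 30.612436294555664), 2.2528626918792725)
thermo bar
[103.  55.] 1055 ((549.228759765625, -384.44622802734375), 20.225435256958008) ((549.1187133789062, -384.78131103515625), (14.637984275817871, 39.875144958496094), 75.15160369873047)
base
[139.  63.] 2687 ((549.2879638671875, -384.7843017578125), 32.84953308105469) ((549.9791870117188, -380.21484375), (56.36428451538086, 65.21094512939453), 79.41404724121094)
[178. 165.] 161 ((641.8163452148438, -348.8638916015625), 7.207746982574463) ((641.7332763671875, -348.904052734375), (13.551287651062012, 13.932918548583984), 40.56142807006836)
[137. 166.] 170 ((644.22265625, -389.0701904296875), 7.529816150665283) ((644.5994873046875, -389.2287902832031), (13.263456344604492, 14.127446174621582), 9.666898727416992)
[166. 219.] 514 ((697.367919921875, -364.30859375), 16.40986442565918) ((697.4807739257812, -364.78680419921875), (29.285037994384766, 21.22344207763672), 5.106706619262695)
```

```bash
python3 -m inch '[{"translation":[0,0.17,-1.8],"twist":0},{"translation":[0,0,-1.87],"twist":0},{"translation":[2.5,0,0],"twist":0},{"translation":[2.5,0,0],"twist":0},{"translation":[0,0,0],"twist":0},{"translation":[0,0,0],"twist":0}]' 0.7 50
python3 valves.py 16 | head -4
```

```text
time: 26.47
tool_pos: [0.6113, -0.2027, 0.186]
eef_rot: [-0.012, 0.708, 0.013, 0.706]
wrist_force: [0.1, 0.1, -0.6]
gripper_width: 0.0596
t 26.52 p [ 0.6123 -0.2033  0.1875] F [0.5 0.4 0.6] w 0.0594
[[ 0.    -0.036  0.999]
 [ 0.     0.999  0.036]
 [-1.     0.     0.   ]]
```

View pics/wrist16.png

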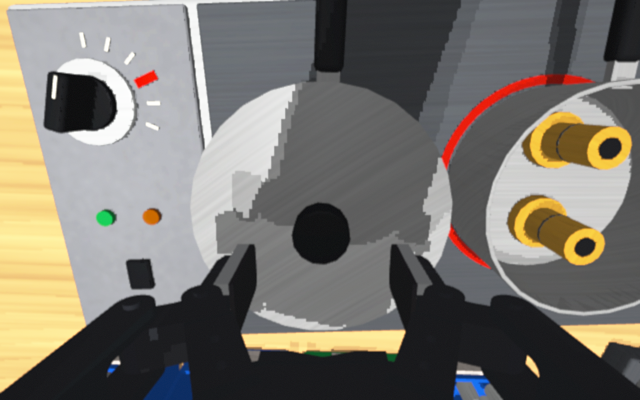

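Knob centred between the jaws at (321,233). I'll descend, grip and lift the lid.

```bash
python3 -m inch '[{"translation":[2,0,0],"twist":0},{"translation":[2,0,0],"twist":0},{"translation":[1.1,0,0],"twist":0},{"translation":[0,0,0],"twist":0},{"translation":[0,0,0],"twist":0}]'
python3 -m inch '[{"translation":[0,0,0],"twist":0},{"translation":[0,0,0],"twist":0},{"translation":[0,0,0],"twist":0},{"translation":[0,0,0],"twist":0},{"translation":[0,0,0],"twist":0},{"translation":[0,0,0],"twist":0},{"translation":[0,0,0],"twist":0}]' 0 60
python3 -m inch '[{"translation":[-0.3,0,0],"twist":0},{"translation":[-0.5,0,0],"twist":0},{"translation":[-0.8,0,0],"twist":0},{"translation":[-1.4,0,0],"twist":0},{"translation":[-2,0,0],"twist":0},{"translation":[-2,0,0],"twist":0},{"translation":[0,0,0],"twist":0},{"translation":[0,0,0],"twist":0}]'
python3 pans.py 17 scene; python3 -c "
from h import *
snap('side','d17');crop('d17',200,100,400,250,3.5,'c17')"
```

```text
time: 26.93
tool_pos: [0.6125, -0.2043, 0.1362]
eef_rot: [-0.012, 0.707, 0.012, 0.707]
wrist_force: [0.2, 0.2, 0.7]
gripper_width: 0.0597
time: 27.52
tool_pos: [0.6131, -0.2047, 0.1373]
eef_rot: [-0.012, 0.706, 0.012, 0.708]
wrist_force: [-1.2, 0.3, 5.7]
gripper_width: 0.0301
time: 28.18
tool_pos: [0.6128, -0.2047, 0.2069]
eef_rot: [-0.012, 0.706, 0.012, 0.708]
wrist_force: [-0.7, -0.8, -3.0]
gripper_width: 0.03
scene17 rim? [210. 185.] (array([ 0.6117, -0.202 ]), np.float64(0.001), 241)
scene17 rim? [255. 212.] (array([ 0.5996, -0.0206]), np.float64(0.001), 402)
scene17 rim? [328. 339.] (array([0.649 , 0.2719]), np.float64(0.0046), 136)
t 28.23 p [ 0.6121 -0.2045  0.2052] F [-1.1  0.4 -2.7] w 0.0301
[[ 0.    -0.034  0.999]
 [ 0.     0.999  0.034]
 [-1.     0.     0.   ]]
q [ 0.31  0.44 -0.05  1.35  0.02  1.35  1.86]
```

View pics/c17.png

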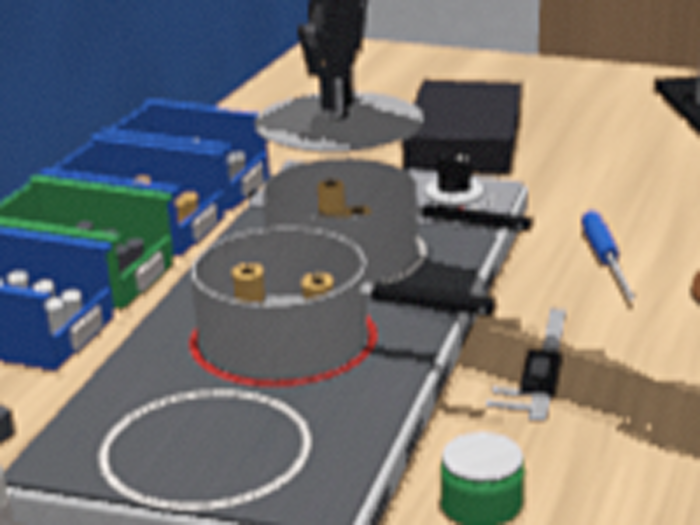

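```bash
python3 -m inch '[{"translation":[0,1,-0.05],"twist":0},{"translation":[0,2.5,-0.08],"twist":0},{"translation":[0,3,-0.1],"twist":0},{"translation":[0,3,-0.1],"twist":0},{"translation":[0,3,-0.1],"twist":0},{"translation":[0,3,-0.1],"twist":0},{"translation":[0,2,-0.1],"twist":0},{"translation":[0,0.8,0],"twist":0}]'
python3 -m inch '[{"translation":[0,0,0],"twist":0},{"translation":[2,0,0],"twist":0},{"translation":[1.5,0,0],"twist":0},{"translation":[0,0,0],"twist":0},{"translation":[0,0,0],"twist":0},{"translation":[0,0,0],"twist":0}]'
python3 pans.py 18 scene; python3 -c "
from h import *
snap('side','d18');crop('d18',200,100,400,250,3.5,'c18');snap('wrist','w18')"
```

```text
time: 28.95
tool_pos: [0.5984, -0.0158, 0.2043]
eef_rot: [-0.014, 0.708, 0.015, 0.706]
wrist_force: [1.0, 0.3, -2.3]
gripper_width: 0.0302
time: 29.45
tool_pos: [0.5998, -0.023, 0.1709]
eef_rot: [-0.012, 0.707, 0.011, 0.707]
wrist_force: [-0.3, -0.7, -2.9]
gripper_width: 0.0301
scene18 rim? [199. 179.] (array([ 0.6116, -0.2015]), np.float64(0.0011), 238)
scene18 rim? [256. 225.] (array([ 0.5994, -0.0211]), np.float64(0.0009), 216)
scene18 rim? [328. 339.] (array([0.6515, 0.2698]), np.float64(0.0043), 126)
t 29.5 p [ 0.6001 -0.0227  0.1713] F [-0.7 -0.2 -3. ] w 0.03
[[ 0.001 -0.033  0.999]
 [-0.     0.999  0.033]
 [-1.    -0.     0.001]]
q [ 0.09  0.37 -0.13  1.53  0.05  1.25  1.55]
```

View pics/c18.png

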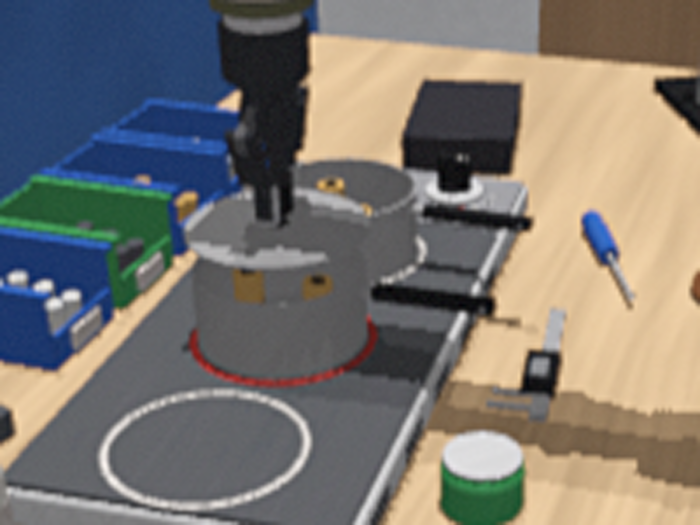

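View pics/w18.png

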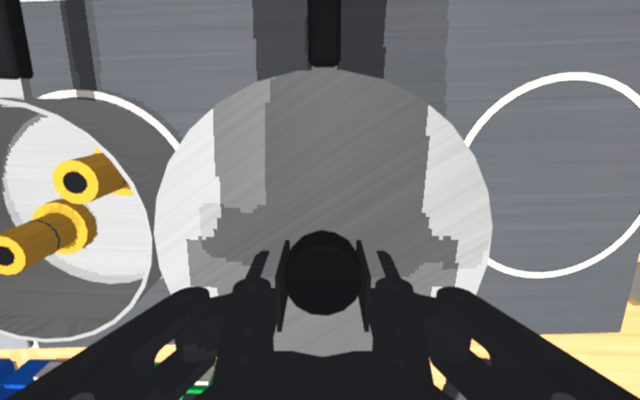

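```bash
python3 -m inch '[{"translation":[1,0.1,0],"twist":0},{"translation":[1,0,0],"twist":0},{"translation":[0.6,0,0],"twist":0},{"translation":[0.3,0,0],"twist":0},{"translation":[0,0,0],"twist":0},{"translation":[0,0,0],"twist":0}]'
python3 -m inch '[{"translation":[0.3,0,0],"twist":0},{"translation":[0,0,0],"twist":0},{"translation":[0,0,0],"twist":0}]'
python3 -m inch '[{"translation":[0.2,0,0],"twist":0},{"translation":[0,0,0],"twist":0},{"translation":[0,0,0],"twist":0}]'
```

```text
time: 30.1
tool_pos: [0.5993, -0.0208, 0.1409]
eef_rot: [-0.012, 0.707, 0.012, 0.707]
wrist_force: [1.0, -0.1, -2.1]
gripper_width: 0.0304
time: 30.35
tool_pos: [0.5995, -0.0208, 0.1384]
eef_rot: [-0.012, 0.707, 0.012, 0.707]
wrist_force: [0.4, -0.7, -2.8]
gripper_width: 0.0299
time: 30.6
tool_pos: [0.5999, -0.0208, 0.1373]
eef_rot: [-0.012, 0.707, 0.012, 0.707]
wrist_force: [-2.1, 0.4, 4.7]
gripper_width: 0.03
```

```bash
python3 -m inch '[{"translation":[0,0,0],"twist":0},{"translation":[0,0,0],"twist":0},{"translation":[0,0,0],"twist":0},{"translation":[-1,0,0],"twist":0},{"translation":[-3,0,0],"twist":0},{"translation":[-3,0,0],"twist":0},{"translation":[-3,0,0],"twist":0},{"translation":[0,0,0],"twist":0}]' 0.7
python3 -m inch '[{"translation":[0,-3.64,-0.12],"twist":0},{"translation":[0,-3.64,-0.12],"twist":0},{"translation":[0,-3.64,-0.12],"twist":0},{"translation":[0,-3.64,-0.12],"twist":0},{"translation":[0,-3.64,-0.12],"twist":0},{"translation":[0,-3.64,-0.12],"twist":0},{"translation":[0,-3.64,-0.12],"twist":0},{"translation":[0,-3.64,-0.12],"twist":0}]'
python3 -m inch '[{"translation":[0,-3.64,-0.12],"twist":0},{"translation":[0,-3.64,-0.12],"twist":0},{"translation":[0,0,0],"twist":0},{"translation":[0,0,0],"twist":0},{"translation":[0,0,0],"twist":0}]'
python3 pans.py 19 scene wrist
python3 - <<'E'
from h import *
f='wrist19'
P=cloud(f); z=P[...,2]
m=np.isfinite(z)&(abs(z-.094)<.005)&(P[...,1]<-.3)&(P[...,0]<.65)
n,l,s,ce=cv2.connectedComponentsWithStats(m.astype(np.uint8))
for i in range(1,n):
    if s[i,4]>60:
        q=(P[l==i]*1000)[:,:2].astype(np.float32); print(ce[i].round(),s[i,4],cv2.minEnclosingCircle(q),cv2.minAreaRect(q),np.median(P[l==i][:,2]))
crop('scene19',150,120,350,280,3.5,'c19')
E
```

```text
time: 31.27
tool_pos: [0.6024, -0.0207, 0.2442]
eef_rot: [-0.012, 0.703, 0.012, 0.711]
wrist_force: [0.6, -0.8, 1.0]
gripper_width: 0.0598
time: 31.93
tool_pos: [0.5997, -0.3139, 0.237]
eef_rot: [-0.012, 0.707, 0.012, 0.707]
wrist_force: [0.9, -0.3, 0.0]
gripper_width: 0.0601
time: 32.35
tool_pos: [0.6001, -0.3848, 0.2362]
eef_rot: [-0.012, 0.707, 0.012, 0.707]
wrist_force: [0.5, 0.2, -0.2]
gripper_width: 0.0596
scene19 lid plate [255. 211.] 2449 ((598.701416015625, -20.452011108398438), 83.10820007324219) z 0.1311
   hullfit (array([ 0.5986, -0.0206]), np.float64(0.0006), 43)
scene19 rim? [209. 180.] (array([ 0.6117, -0.2019]), np.float64(0.0013), 330)
scene19 rim? [254. 227.] (array([ 0.5996, -0.0176]), np.float64(0.0022), 106)
scene19 rim? [328. 339.] (array([0.646 , 0.2752]), np.float64(0.0042), 128)
wrist19 rim? [521. 177.] (array([ 0.6123, -0.2035]), np.float64(0.0009), 1785)
wrist19 rim? [592. 272.] (array([ 0.6113, -0.2042]), np.float64(0.0009), 919)
t 32.45 p [ 0.6008 -0.3834  0.2367] F [ 0.3  0.1 -0.4] w 0.06
[[ 0.001 -0.036  0.999]
 [ 0.001  0.999  0.036]
 [-1.     0.001  0.001]]
q [ 0.51  0.59  0.02  1.06 -0.01  1.49  2.14]
[323. 123.] 803 ((548.6012573242188, -385.66253662109375), 20.16925621032715) ((548.7557373046875, -385.38116455078125), (13.986664772033691, 40.02082824707031), 75.18508911132812) 0.0937931517976387
```

View pics/wrist19.png

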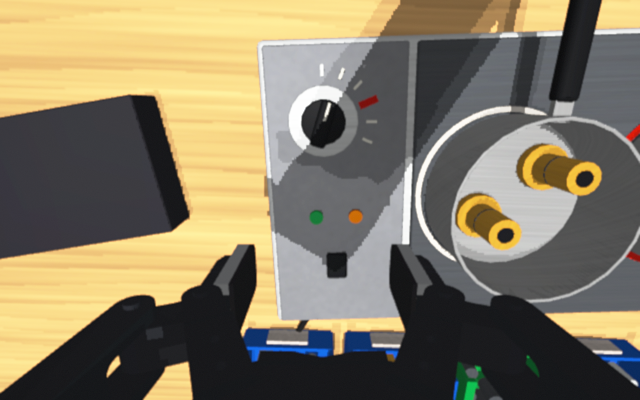

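View pics/c19.png

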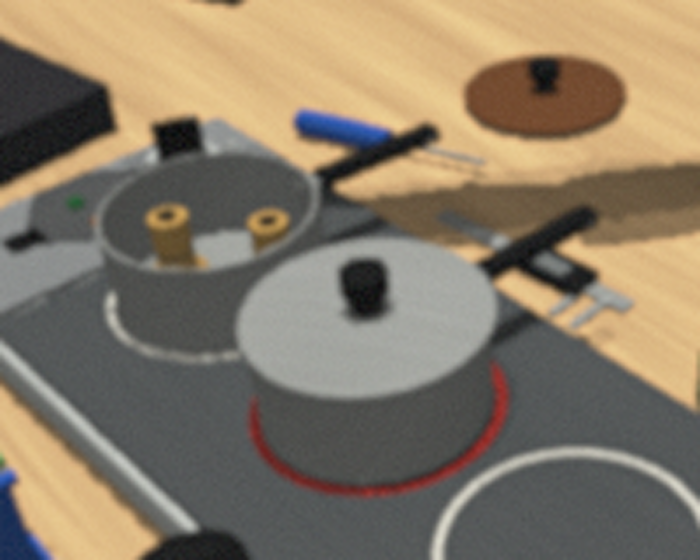

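```bash
python3 -m inch '[{"translation":[0,0,-2.6],"twist":0},{"translation":[0,0,-2.58],"twist":0},{"translation":[2,0,0],"twist":0.1},{"translation":[3,0,0],"twist":0.1},{"translation":[3,0,0],"twist":0.094},{"translation":[2,0,0],"twist":0},{"translation":[0,0,0],"twist":0},{"translation":[0,0,0],"twist":0}]' 0.6 40
python3 -c "
from h import *
st();snap('wrist','w20')"
```

```text
time: 33.12
tool_pos: [0.5484, -0.3851, 0.1361]
eef_rot: [0.091, 0.702, -0.09, 0.701]
wrist_force: [0.9, -0.7, 0.6]
gripper_width: 0.051
t 33.12 p [ 0.5484 -0.3851  0.1361] F [ 0.9 -0.7  0.6] w 0.051
[[-0.001  0.254  0.967]
 [ 0.001  0.967 -0.254]
 [-1.     0.001 -0.002]]
q [ 0.52  0.54  0.06  1.36 -0.04  1.25  1.9 ]
```

View pics/w20.png

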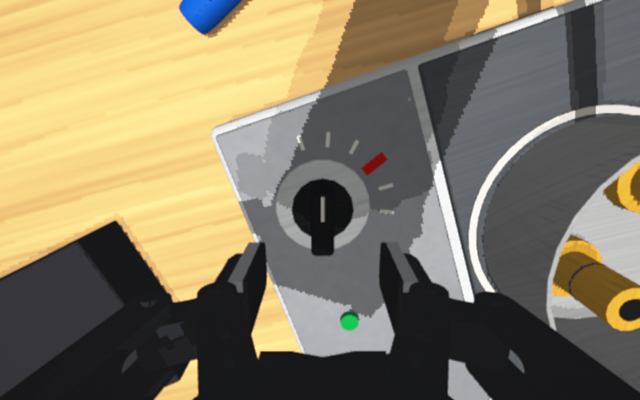

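```bash
python3 -m inch '[{"translation":[2.5,0,0],"twist":0},{"translation":[2.5,0,0],"twist":0},{"translation":[1.5,0,0],"twist":0},{"translation":[0,0,0],"twist":0},{"translation":[0,0,0],"twist":0}]'
python3 -m inch '[{"translation":[0,0,0],"twist":0},{"translation":[0,0,0],"twist":0},{"translation":[0,0,0],"twist":0},{"translation":[0,0,0],"twist":0},{"translation":[0,0,0],"twist":0},{"translation":[0,0,0],"twist":0},{"translation":[0,0,0],"twist":0}]' 0 40
python3 -m inch '[{"translation":[0,0,0],"twist":0.1},{"translation":[0,0,0],"twist":0.11},{"translation":[0,0,0],"twist":0.11},{"translation":[0,0,0],"twist":0.11},{"translation":[0,0,0],"twist":0.11},{"translation":[0,0,0],"twist":0.11},{"translation":[0,0,0],"twist":0.11},{"translation":[0,0,0],"twist":0.115}]'
python3 -m inch '[{"translation":[0,0,0],"twist":0},{"translation":[0,0,0],"twist":0},{"translation":[0,0,0],"twist":0}]'
python3 -c "
from h import *
st()"
```

```text
time: 33.58
tool_pos: [0.549, -0.3869, 0.0729]
eef_rot: [0.091, 0.701, -0.091, 0.702]
wrist_force: [0.6, -0.7, 1.6]
gripper_width: 0.0508
time: 34.17
tool_pos: [0.5498, -0.3858, 0.0736]
eef_rot: [0.091, 0.7, -0.091, 0.702]
wrist_force: [-1.7, 5.4, 8.1]
gripper_width: 0.0134
time: 34.83
tool_pos: [0.549, -0.3866, 0.0737]
eef_rot: [0.382, 0.595, -0.381, 0.596]
wrist_force: [-3.3, 4.1, 7.7]
gripper_width: 0.0132
time: 35.08
tool_pos: [0.549, -0.3866, 0.0737]
eef_rot: [0.38, 0.596, -0.38, 0.597]
wrist_force: [-2.3, 3.5, 8.7]
gripper_width: 0.0136
t 35.08 p [ 0.549  -0.3866  0.0737] F [-2.3  3.5  8.7] w 0.0136
[[ 0.002  0.906  0.423]
 [-0.     0.423 -0.906]
 [-1.     0.002  0.001]]
q [ 0.4   0.6   0.24  1.43 -0.15  1.13  1.11]
```

```bash
python3 -m inch '[{"translation":[0,0,0],"twist":0},{"translation":[0,0,0],"twist":0},{"translation":[0,0,0],"twist":0},{"translation":[-1,0,0],"twist":0},{"translation":[-3,0,0],"twist":0},{"translation":[-4,0,0],"twist":0},{"translation":[-4,0,0],"twist":0},{"translation":[-4,0,3],"twist":0}]' 0.6
python3 -m inch '[{"translation":[0,0,3],"twist":0},{"translation":[0,0,0],"twist":0},{"translation":[0,0,0],"twist":0},{"translation":[0,0,0],"twist":0}]'
python3 pans.py 21 scene wrist side
python3 - <<'E'
from h import *
f='wrist21'
P=cloud(f); z=P[...,2]
m=np.isfinite(z)&(abs(z-.094)<.005)&(P[...,1]<-.3)&(P[...,0]<.65)
n,l,s,ce=cv2.connectedComponentsWithStats(m.astype(np.uint8))
for i in range(1,n):
    if s[i,4]>60:
        q=(P[l==i]*1000)[:,:2].astype(np.float32); print(ce[i].round(),s[i,4],cv2.minAreaRect(q))
crop('side21',180,100,400,265,3.5,'c21')
E
```

```text
time: 35.75
tool_pos: [0.5592, -0.406, 0.229]
eef_rot: [0.38, 0.597, -0.378, 0.597]
wrist_force: [2.4, -0.8, 1.4]
gripper_width: 0.0512
time: 36.08
tool_pos: [0.5712, -0.4363, 0.2244]
eef_rot: [0.38, 0.597, -0.38, 0.596]
wrist_force: [0.5, 0.0, -0.4]
gripper_width: 0.0512
scene21 lid plate [255. 211.] 2447 ((598.1763305664062, -20.95807456970215), 82.8910140991211) z 0.131
   hullfit (array([ 0.5984, -0.0206]), np.float64(0.0005), 43)
scene21 rim? [209. 181.] (array([ 0.6117, -0.2019]), np.float64(0.0013), 328)
scene21 rim? [261. 223.] (array([ 0.5994, -0.0174]), np.float64(0.0025), 119)
scene21 rim? [328. 339.] (array([0.6502, 0.2707]), np.float64(0.004), 131)
wrist21 rim? [527.  17.] (array([ 0.6112, -0.2035]), np.float64(0.0008), 933)
side21 lid plate [279. 176.] 806 ((597.9092407226562, -17.526403427124023), 82.61695861816406) z 0.1284
   hullfit (array([ 0.597 , -0.0169]), np.float64(0.0015), 29)
side21 rim? [283. 172.] (array([ 0.5995, -0.0259]), np.float64(0.0219), 579)
t 36.23 p [ 0.5715 -0.4355  0.2248] F [1.1 0.4 0.7] w 0.0514
[[ 0.     0.906  0.423]
 [ 0.001  0.423 -0.906]
 [-1.     0.    -0.001]]
q [ 0.46  0.61  0.27  1.07 -0.16  1.48  1.13]
[323. 120.] 893 ((548.8348388671875, -385.59033203125), (13.69949722290039, 39.998172760009766), 24.743927001953125)
```

View pics/wrist21.png

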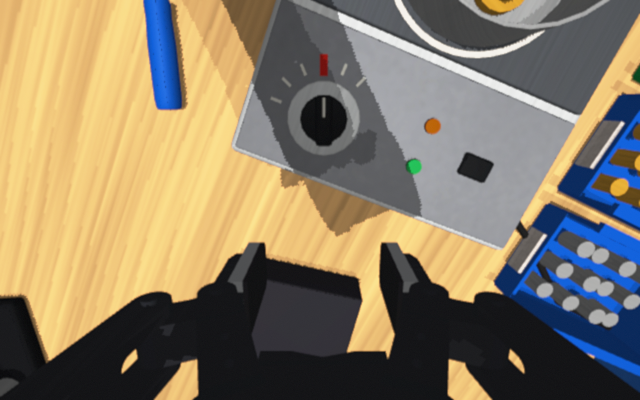

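View pics/c21.png

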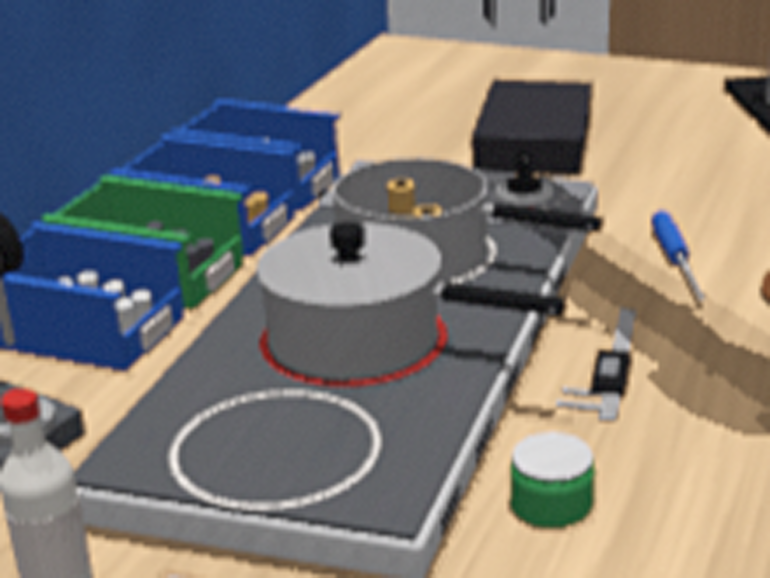

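View pics/scene21.png

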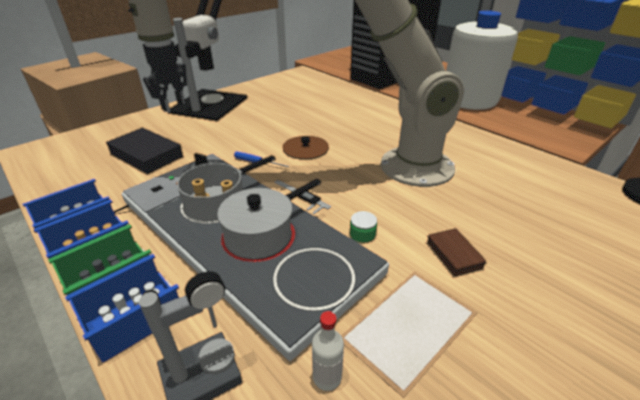

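The pointer at (323,105) lines up with the red mark at (323,65). The lid is level on the pan over the red ring, and the finished parts are still in their pan. Handing in.

```bash
python3 -c "
from cell import r
print(r.job_done())"
```

```text
the job is handed in; nothing more can be done
None
```

I completed the changeover and handed it in at about 36 s of the 210 s allowed. The hand-in gives no verdict, so these results are from my own last pictures.

- **Finished pan:** it stands on the free white ring beside the control panel, about 3–4 mm off centre. Both finished parts are still in it.
- **Filled pan:** it is on the heated ring, about 1–2 mm off centre. Both waiting valve bodies (only two were present) stood upright in it at my last look, just before the lid went on. I gripped them at 25 N.
- **Lid:** it is seated level on the filled pan. Its plate top is at z 0.131 m, as it should be, and its centre is within about 2 mm of the pan's.
- **Thermostat:** the pointer is on the red mark. The bar angle measured in the picture works out to about 1.2 rad.
- **Bystanders:** I saw none of them moved, and the robot is clear of everything.

**Disagreements:** the side camera put the lid about 4 mm further along y than the scene camera did. It had read other things a few millimetres off in the same way, so I relied on the wrist and scene cameras. No check failed.

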